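# Clamp the well rack and load the shortbread bites

## Robot

A 6-joint arm with a two-finger parallel gripper is mounted at the origin on the work surface. World frame = base frame: x ahead of the robot, y to its left, z up, the work surface at z = 0. Lengths are in mm, angles in rad, forces in N, time in s.
With the tool pointing down it reaches from about 425 to 950 mm from the base axis. Payload 3.5 kg.
Tool frame: the origin (TCP) lies on the mounting face of the last link; the fingertips stand 173 mm ahead of it and the grasp point (between the pads) lies 155 mm ahead of it; z points along the fingers, y is the line along which they close (so a half turn about z gives the same grasp; the last joint's range is limited). The gripper opens to 85 mm and grips with 20 to 120 N. Pads are 22 mm wide; open, the fingers measure 114 mm over their backs; the gripper's body (76 mm by 85 mm) begins 54 mm behind the grasp point. The pads swing forward as they close: fully open they stand 13 mm farther back than shut.
Start: joints at [0.985, 0.286, 1.577, -0, 1.279, -0.15], TCP at [284.905, 611.912, 404.725] pointing down, gripper open.
Joint ranges: [-2.77, 2.77], [-0.9, 2.22], [0.21, 2.48], [-1.53, 4.67], [0.24, 2.81], [-2.84, 2.84]. Speed limits (rad/s): [2.79, 2.79, 3.14, 3.14, 3.14, 3.14].

## Interface

Orientations are given as [roll, pitch, yaw] about the fixed x, y, z axes, in that order (R = Rz(yaw) Ry(pitch) Rx(roll)).
In Python, from cell import r, eyes, ticket gives the robot as it stands.
- The arm moves only by the shell command python3 -m jog 'ROWS' [FORCE]. ROWS is JSON, a list of rows, each an object of numbers: "dx", "dy", "dz": the shift along the tool's x, y, z normalised to -1 to 1, where 1 is 0.04 m; "wx", "wy", "wz": the turn, a rotation vector about the tool's x, y, z normalised to -1 to 1, where 1 is 90 degrees; "grip": the opening, from 0 (shut) to 1 (fully open). A call has 1 to 8 rows; each row shifts and turns the commanded pose from where the row before left it, along the tool's axes as they then stand; what a row does not reach is not made up. A row lasts 1/10 s, in which the tool goes at most 50 mm and 8.59 degrees, less where a joint would pass 70% of its speed; a pose out of reach is approached as far as the arm can. A call with a number of a shift or a turn outside -1 to 1 is refused whole. A call with a gripper value outside its range is refused whole. The fingers move at their own pace and stop on an object; FORCE is the grip in N (left out, the last holds). Time passes only in rows, so rows that do not move let the fingers close. It gives the time, the measured TCP pose, the force, the opening and the grip force at its end, in the units of the state.
- r.state(): the state, without advancing time (a new reading comes with each control period).
- eyes.snapshot(name): name is "scene" or "side" or "wrist"; returns the picture (384x512x3 uint8, red, green, blue); there is no depth.
- eyes.get_calibration(name): a dict with "K" (3x3 intrinsics, pixels), "eye" and "orientation" of the camera in the world. Camera axes: x right, y down, z forward; pixel columns grow to the right and rows downward; lengths in mm; the calibration is good to about 2 mm. A picture is of the moment at which its call begins: read the wrist's pose just before it. get_calibration takes no time and is no camera call; for the wrist camera it gives the pose at the moment of the call.
- ticket.sign_off(): hands the job in; it is judged then, once.
The state is a dict: "clock": time; "joint_positions": joint angles; "joint_velocities": joint speeds; "joint_torque": joint torques, N m; "tcp_pos": TCP position; "tcp_rot": TCP orientation; "wrist_force": force on the tool from outside, world axes, zero at the start; "moment": the same for the moment, N m; "opening": opening from 0.0 (shut) to 1.0 (fully open); "grip_force": force on a finger pad.
Only numpy, scipy, OpenCV 4.12 (cv2) and the standard library are available. Lean on these libraries where they do the work, as an engineer would, in place of code of your own. Each camera call takes 0.05 s, during which the arm holds its last target. There are 200 camera calls.

## Task

Put the copper biscuit cutter left on the clamp's bed away in the blue tub, stand the white well rack on the bed between the jaws, wells up, and crank the handle clockwise until the jaw firmly holds the still empty rack against the fixed jaw. Then put every shortbread bite from the baking sheet into the clamped rack, sitting down in the wells, one to a well. Leave the rack clamped and do not disturb the jar, bowl, colour bottle or spatula.

Things in the scene. Friction and masses are not known exactly. Their poses are not given: they have to be found in the camera images.
- vise: Fixed bench clamp: aluminium bed 70 mm wide (x), top face 20 mm above the table, long along its y; red jaws 66 mm wide, 34 mm above the bed, fixed one at -y, moving one at +y; red gearbox (66 x 60 mm, 86 mm high) at y = +205 mm with a crank on top. Origin: on the table, on the bed's centre line, 94 mm from the fixed jaw's face. Place and yaw vary.
- fixed_jaw: The fixed jaw of the clamp. Origin: foot of its clamping face, on the bed's top face; the face looks along +y of the clamp.
- pad_face (a point): Middle of the moving jaw's sprung rubber face plate (60 mm wide, 6 mm thick), at the height of the bed's top face. The space for the rack lies between fixed_jaw and pad_face (213 to 233 mm at the start; the rack is 188 mm long).
- crank_axis (a point): Point on the crank's vertical turning axis, at the height of knob_grip (125 mm above the table).
- knob_grip (a point): Point to grip on the crank's upright black knob: 23 mm diameter, 44 mm tall (101 to 145 mm above the table), spinning freely on the crank arm, 45 mm from the crank axis. This point is 24 mm above the knob's foot, where the crank arm (20 mm wide) begins.
- crank (a joint): Crank angle, rad: grows as the crank turns clockwise seen from above, which moves the jaw towards the fixed jaw, 20 mm a full turn. Starts anywhere from 0 (jaw fully open, end stop) to 6.28; goes up to 18.8. Turning it takes about 3 to 5 N at the knob; it stays where it is left.
- pad (a joint): How far the moving jaw's sprung face plate is pressed back into the jaw, m: 0 free, at most 0.010; spring 2.2 N per mm, so 6 mm means a firm hold of about 13 N. Pushing the rack along the bed presses it 1 to 2 mm only. At its end the crank stalls.
- rack: White plastic well rack, 46 mm wide (its x), 188 mm long (its y), 26 mm high, about 0.28 kg, with five square open wells in a row. Origin: centre of its underside, z up. Starts lying on the table at the robot's left.
- cutter: Square copper-coloured biscuit cutter, an open frame 46 x 46 mm, 32 mm high, walls 3 mm, 90 g. Origin: centre of its underside. Starts standing on the clamp's bed.
- tub: Blue open tub fixed to the table, 110 mm (its x) by 150 mm (its y), 45 mm high, walls and floor about 4 mm. Origin: centre of its underside.
- well0 (a point): Centre of the floor of the rack's well 0 (at y = -72 mm of the rack): well 31 x 31 mm, 11 mm deep, its floor 15 mm above the rack's underside. Wells are 36 mm apart; rack axes.
- well1 (a point): Centre of the floor of the rack's well 1 (at y = -36 mm of the rack): well 31 x 31 mm, 11 mm deep, its floor 15 mm above the rack's underside. Wells are 36 mm apart; rack axes.
- well2 (a point): Centre of the floor of the rack's well 2 (at y = 0 mm of the rack): well 31 x 31 mm, 11 mm deep, its floor 15 mm above the rack's underside. Wells are 36 mm apart; rack axes.
- well3 (a point): Centre of the floor of the rack's well 3 (at y = 36 mm of the rack): well 31 x 31 mm, 11 mm deep, its floor 15 mm above the rack's underside. Wells are 36 mm apart; rack axes.
- well4 (a point): Centre of the floor of the rack's well 4 (at y = 72 mm of the rack): well 31 x 31 mm, 11 mm deep, its floor 15 mm above the rack's underside. Wells are 36 mm apart; rack axes.
- bite0: Iced shortbread bite, red icing, 24 x 24 mm, 22 mm high, about 16 g. Origin: its centre; z up, sides along x and y. Three to five bites are present; an absent one reads None. They start on a rimless, papered baking sheet (2 mm thick) at the robot's right.
- bite1: Iced shortbread bite, green icing, 24 x 24 mm, 22 mm high, about 16 g. Origin: its centre; z up, sides along x and y. Three to five bites are present; an absent one reads None. They start on a rimless, papered baking sheet (2 mm thick) at the robot's right.
- bite2: Iced shortbread bite, white icing, 24 x 24 mm, 22 mm high, about 16 g. Origin: its centre; z up, sides along x and y. Three to five bites are present; an absent one reads None. They start on a rimless, papered baking sheet (2 mm thick) at the robot's right.
- bite3: Iced shortbread bite, red icing, 24 x 24 mm, 22 mm high, about 16 g. Origin: its centre; z up, sides along x and y. Three to five bites are present; an absent one reads None. They start on a rimless, papered baking sheet (2 mm thick) at the robot's right.
- bite4: Iced shortbread bite, green icing, 24 x 24 mm, 22 mm high, about 16 g. Origin: its centre; z up, sides along x and y. Three to five bites are present; an absent one reads None. They start on a rimless, papered baking sheet (2 mm thick) at the robot's right.
- jar: Bystander: amber jar with a red cap, 56 mm wide, 75 mm high. Origin: centre of its underside.
- bowl: Bystander: steel bowl, 110 mm wide, 50 mm high. Origin: centre of its underside.
- colour: Bystander: green food-colour bottle, 40 mm wide, 110 mm high. Origin: centre of its underside.
- spatula: Bystander: spatula lying on the table near the robot. Origin: near its middle, at its underside.
Things that resemble listed ones, but are neither listed nor needed, are in the scene too. Leave any yellow look-alike of the rack alone.

How it is judged (in metres and radians):
On the way:
1. the rack stands on the bed, clamped firmly between the jaws, with all its wells still empty (z of rack in the frame of vise between 0.016 and 0.025 m and x of rack in the frame of vise between -0.02 and 0.02 m and angle between rack's own z axis and vertical below 0.08 rad and value of joint pad above 0.0025 m and contact force between fixed_jaw and rack above 5 N and height (world z) of each of bite0, bite1, bite2, bite3, bite4 below 0.04 m), for 0.2 s.
At the end, for the whole second after the job is handed in: Rack upright on the bed within 20 mm of its centre line, pressed on the fixed jaw with over 5 N, sprung plate pressed in over 2.5 mm; each bite in its own well (within 8 mm of its centre, bite centre 6 to 16 mm above its floor); cutter at rest in the tub (z of rack in the frame of vise between 0.016 and 0.025 m and x of rack in the frame of vise between -0.02 and 0.02 m and angle between rack's own z axis and vertical below 0.08 rad and value of joint pad above 0.0025 m and contact force between fixed_jaw and rack above 5 N and x of cutter in the frame of tub between -0.05 and 0.05 m and y of cutter in the frame of tub between -0.07 and 0.07 m and z of cutter in the frame of tub below 0.04 m and linear speed of each of cutter, bite0, bite1, bite2, bite3, bite4 below 0.02 m/s and ((horizontal distance between bite0 and well0 below 0.008 m and z of bite0 in the frame of well0 between 0.006 and 0.016 m) or (horizontal distance between bite0 and well1 below 0.008 m and z of bite0 in the frame of well1 between 0.006 and 0.016 m) or (horizontal distance between bite0 and well2 below 0.008 m and z of bite0 in the frame of well2 between 0.006 and 0.016 m) or (horizontal distance between bite0 and well3 below 0.008 m and z of bite0 in the frame of well3 between 0.006 and 0.016 m) or (horizontal distance between bite0 and well4 below 0.008 m and z of bite0 in the frame of well4 between 0.006 and 0.016 m)) and ((horizontal distance between bite1 and well0 below 0.008 m and z of bite1 in the frame of well0 between 0.006 and 0.016 m) or (horizontal distance between bite1 and well1 below 0.008 m and z of bite1 in the frame of well1 between 0.006 and 0.016 m) or (horizontal distance between bite1 and well2 below 0.008 m and z of bite1 in the frame of well2 between 0.006 and 0.016 m) or (horizontal distance between bite1 and well3 below 0.008 m and z of bite1 in the frame of well3 between 0.006 and 0.016 m) or (horizontal distance between bite1 and well4 below 0.008 m and z of bite1 in the frame of well4 between 0.006 and 0.016 m)) and ((horizontal distance between bite2 and well0 below 0.008 m and z of bite2 in the frame of well0 between 0.006 and 0.016 m) or (horizontal distance between bite2 and well1 below 0.008 m and z of bite2 in the frame of well1 between 0.006 and 0.016 m) or (horizontal distance between bite2 and well2 below 0.008 m and z of bite2 in the frame of well2 between 0.006 and 0.016 m) or (horizontal distance between bite2 and well3 below 0.008 m and z of bite2 in the frame of well3 between 0.006 and 0.016 m) or (horizontal distance between bite2 and well4 below 0.008 m and z of bite2 in the frame of well4 between 0.006 and 0.016 m)) and ((horizontal distance between bite3 and well0 below 0.008 m and z of bite3 in the frame of well0 between 0.006 and 0.016 m) or (horizontal distance between bite3 and well1 below 0.008 m and z of bite3 in the frame of well1 between 0.006 and 0.016 m) or (horizontal distance between bite3 and well2 below 0.008 m and z of bite3 in the frame of well2 between 0.006 and 0.016 m) or (horizontal distance between bite3 and well3 below 0.008 m and z of bite3 in the frame of well3 between 0.006 and 0.016 m) or (horizontal distance between bite3 and well4 below 0.008 m and z of bite3 in the frame of well4 between 0.006 and 0.016 m)) and ((horizontal distance between bite4 and well0 below 0.008 m and z of bite4 in the frame of well0 between 0.006 and 0.016 m) or (horizontal distance between bite4 and well1 below 0.008 m and z of bite4 in the frame of well1 between 0.006 and 0.016 m) or (horizontal distance between bite4 and well2 below 0.008 m and z of bite4 in the frame of well2 between 0.006 and 0.016 m) or (horizontal distance between bite4 and well3 below 0.008 m and z of bite4 in the frame of well3 between 0.006 and 0.016 m) or (horizontal distance between bite4 and well4 below 0.008 m and z of bite4 in the frame of well4 between 0.006 and 0.016 m))); the robot touches nothing.
It fails at once if the jar is pushed more than 4 cm or tipped over (distance of jar from where it was at the start of the episode above 0.04 m or angle between jar's own z axis and vertical above 0.6 rad).
It fails at once if the bowl is pushed more than 4 cm or tipped over (distance of bowl from where it was at the start of the episode above 0.04 m or angle between bowl's own z axis and vertical above 0.6 rad).
It fails at once if the colour is pushed more than 4 cm or tipped over (distance of colour from where it was at the start of the episode above 0.04 m or angle between colour's own z axis and vertical above 0.6 rad).
It fails at once if the spatula is pushed more than 4 cm (distance of spatula from where it was at the start of the episode above 0.04 m).
Of bite0, bite1, bite2, bite3, bite4 only 3 to 5 are there at a start; the rules pass over those that are not, and their reading is None.
At some moment in a run one of bite0, bite1, bite2, bite3, bite4 may be knocked a few centimetres aside while the robot is not near it.
Once in a run the grip may slacken for a moment while it holds something.
It also fails if it takes over 210 s, if anything falls off the work surface, if the arm or the gripper's body presses on something with over 40 N, if the wrist force passes 120 N, or if a joint passes its speed limit or range.

## Working session

There is one attempt and no reset: what is moved stays moved. The work goes in short steps, Python scripts to look and compute and a shell command to move; the robot and the scene stay as the last step left them, time stands still between calls to the robot, and variables do not carry over. Pictures are saved under pics/ and viewed, at most 14 in all, crops included, and the job is handed in when it is done.

```bash
ls; mkdir -p pics
python3 - <<'E'
from cell import r, eyes, ticket
import cv2
print(r.state())
for n in ("scene","side"):
    im=eyes.snapshot(n); cv2.imwrite(f"pics/{n}0.png",cv2.resize(im[...,::-1],(800,600),interpolation=cv2.INTER_CUBIC))
    print(n,eyes.get_calibration(n))
E
```

```text
pics
{'clock': 0.0, 'joint_positions': array([ 9.85043342e-01,  2.87184596e-01,  1.57817792e+00,  2.11089770e-05,
        1.27859081e+00, -1.49972158e-01]), 'joint_velocities': array([-0.00032955,  0.00197891, -0.00024602,  0.00104113,  0.00063678,
       -0.0004019 ]), 'joint_torque': array([-8.94487403e-04, -4.05993819e+01, -2.92617899e+01, -2.77297340e-04,
        5.82608933e-03,  3.45415025e-06]), 'tcp_pos': array([284.7447075 , 611.72514331, 403.33357317]), 'tcp_rot': array([-3.13926150e+00, -3.72681782e-04,  2.70580529e+00]), 'wrist_force': array([-0.39754709,  0.26655517, -0.67596067]), 'moment': array([0.02025443, 0.03604061, 0.00796033]), 'grip_force': 0.0, 'opening': 0.9985705069453322}
scene {'K': array([[401.50364445,   0.        , 249.45994506],
       [  0.        , 401.50364445, 188.49481359],
       [  0.        ,   0.        ,   1.        ]]), 'eye': array([1209.20648961,  757.45662366, 1009.55814912]), 'orientation': array([-2.30737646, -0.01585578,  2.38298703])}
side {'K': array([[376.86108468,   0.        , 258.65766118],
       [  0.        , 376.86108468, 194.93890252],
       [  0.        ,   0.        ,   1.        ]]), 'eye': array([ 223.62071128, -828.89527182,  743.18050454]), 'orientation': array([-2.17541532, -0.01059501, -0.32069236])}
```

View pics/scene0.png

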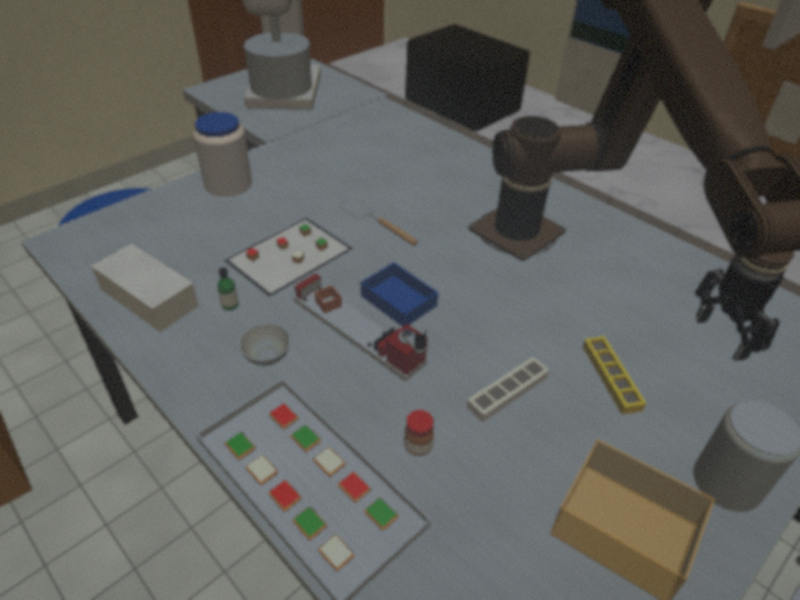

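View pics/side0.png

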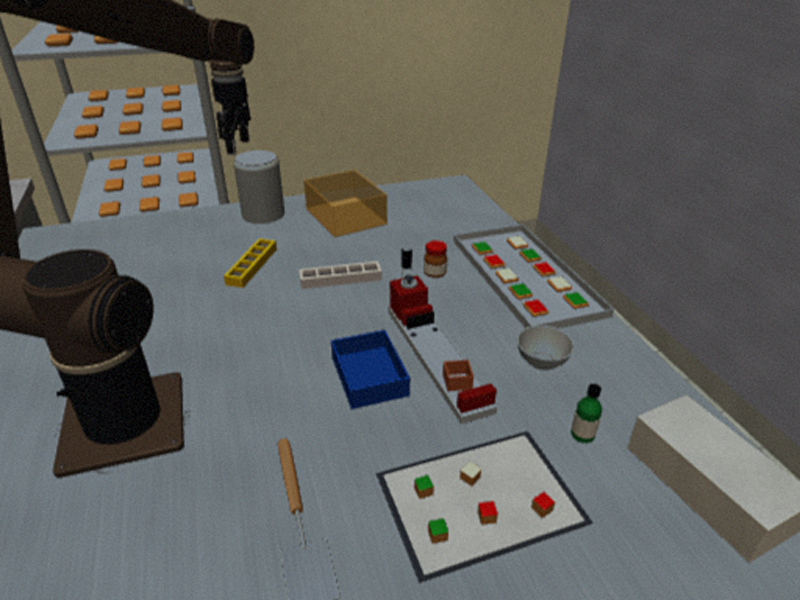

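Scene view (800x600 px): the white well rack is at (509,388), with a yellow look-alike at (614,374). The cutter is at (328,298) beside the red fixed jaw (308,288), and the tub is at (400,293). There are five bites on the paper at (253,253), (282,243), (305,230), (321,243) and (298,257). The flat biscuits on the big tray at (310,480) are decoys. I choose the white rack, the copper frame between the jaws and the paper-sheet bites.

```bash
cat > h.py <<'E'
import numpy as np, cv2
from scipy.spatial.transform import Rotation as R
from cell import r, eyes, ticket
def cal(n):
    c=eyes.get_calibration(n); return c["K"],np.array(c["eye"]),R.from_euler('xyz',c["orientation"]).as_matrix()
def plane(c,uv,z):
    K,e,M=c; uv=np.atleast_2d(np.array(uv,float)); d=(M@np.linalg.inv(K)@np.c_[uv,np.ones(len(uv))].T).T
    return e+d*((z-e[2])/d[:,2])[:,None]
def proj(c,P):
    K,e,M=c; q=(K@M.T@(np.atleast_2d(P)-e).T).T; return q[:,:2]/q[:,2:]
def topdown(im,c,z,x0,x1,y0,y1,s=1.0):
    """rectify to plane z; pixel col=(y1-y)*s, row=(x1-x)*s  (x up, y left)"""
    P=np.array([[x1,y1,z],[x1,y0,z],[x0,y0,z],[x0,y1,z]],float)
    w,h=(y1-y0)*s,(x1-x0)*s
    H=cv2.getPerspectiveTransform(proj(c,P).astype(np.float32),np.float32([[0,0],[w,0],[w,h],[0,h]]))
    return cv2.warpPerspective(im,H,(int(w),int(h)),flags=cv2.INTER_CUBIC)
E
python3 - <<'E'
from h import *
s=1.5625
S=cal("scene");D=cal("side")
pts={"rack a":((480,410),(302,279),26),"rack b":((540,365),(380,270),26),"fixjaw top":((308,280),(476,392),54),"cutter":((328,290),(458,364),52),
"knob top":((420,334),(407,250),145),"tub":((400,283),(370,358),40),"jar cap":((420,418),(436,245),75),"bowl":((265,340),(545,340),45),"colour":((223,270),(594,388),110),
"b red1":((253,252),(543,501),24),"red2":((282,241),(488,509),24),"g1":((305,228),(438,525),24),"g2":((321,241),(424,483),24),"white":((298,255),(470,470),24),"spat":((396,230),(290,480),10),"yellow":((614,374),(251,262),26)}
for k,(a,b,z) in pts.items():
    print(k,plane(S,np.array(a)/s,z)[0,:2].round(),plane(D,np.array(b)/s,z)[0,:2].round())
W=cal("wrist"); st=r.state(); print(W, st["tcp_pos"])
T=R.from_euler('xyz',st["tcp_rot"]).as_matrix(); print("cam in tool",T.T@(W[1]-st["tcp_pos"]), (T.T@W[2]).round(3))
E
```

```text
rack a [552. 342.] [368. 321.]
rack b [371. 352.] [549. 306.]
fixjaw top [ 579. -162.] [ 579. -169.]
cutter [ 565. -105.] [579. -90.]
knob top [578. 196.] [571. 177.]
tub [417. -21.] [436. -12.]
jar cap [679. 300.] [684. 297.]
bowl [759. -78.] [770. -68.]
colour [ 733. -261.] [ 732. -271.]
b red1 [ 594. -368.] [ 593. -381.]
red2 [ 514. -356.] [ 511. -368.]
g1 [ 435. -361.] [ 434. -371.]
g2 [ 440. -289.] [ 439. -297.]
white [ 518. -283.] [ 515. -296.]
spat [ 250. -207.] [ 251. -219.]
yellow [278. 470.] [267. 433.]
(array([[270.30677258,   0.        , 258.67169153],
       [  0.        , 270.30677258, 194.53055424],
       [  0.        ,   0.        ,   1.        ]]), array([208.40277782, 645.58362827, 372.82808212]), array([[ 0.42255874,  0.85817084,  0.29152517],
       [ 0.90633356, -0.39942985, -0.13789587],
       [-0.00189436,  0.32248815, -0.94657161]])) [284.78811814 611.74074949 403.44118365]
cam in tool [83.52198984 -1.49983374 30.64392854] [[-0.    -0.946 -0.323]
 [ 1.    -0.001  0.   ]
 [-0.    -0.323  0.946]]
```

```bash
python3 -m jog '[{"dx":-0.98,"dy":-0.5},{"dx":-0.98,"dy":-0.5},{"dx":-0.98,"dy":-0.5},{"dx":-0.98,"dy":-0.5},{"dx":-0.98,"dy":-0.5},{"dx":-0.98,"dy":-0.5},{"dx":-0.98,"dy":-0.5},{"dx":-0.98,"dy":-0.5}]'
python3 -m jog '[{"wz":0.0902},{"wz":0.0902},{"wz":0.0902},{"wz":0.0902},{"wz":0.0902},{"wz":0.0902},{"wz":0.0902},{"wz":0.0902}]'
python3 -m jog '[{"dx":0},{"dx":0},{"dx":0}]'
python3 - <<'E'
from h import *
c=cal("wrist"); im=eyes.snapshot("wrist"); np.save("w1.npy",im)
import pickle; pickle.dump(c,open("w1.pkl","wb"))
print(r.state()["tcp_pos"],r.state()["tcp_rot"],c[1])
cv2.imwrite("pics/w1.png",cv2.resize(im[...,::-1],(800,600),interpolation=cv2.INTER_CUBIC))
E
```

```text
[284.80812921 611.75163263 403.59718164] [-3.13970095e+00 -2.94070095e-04  2.70577501e+00] [208.40277782 645.58362827 372.82808212]validation failed for argument at $[0]...
validation failed for argument at $[0]...
validation failed for argument at $[0]...
```

View pics/w1.png

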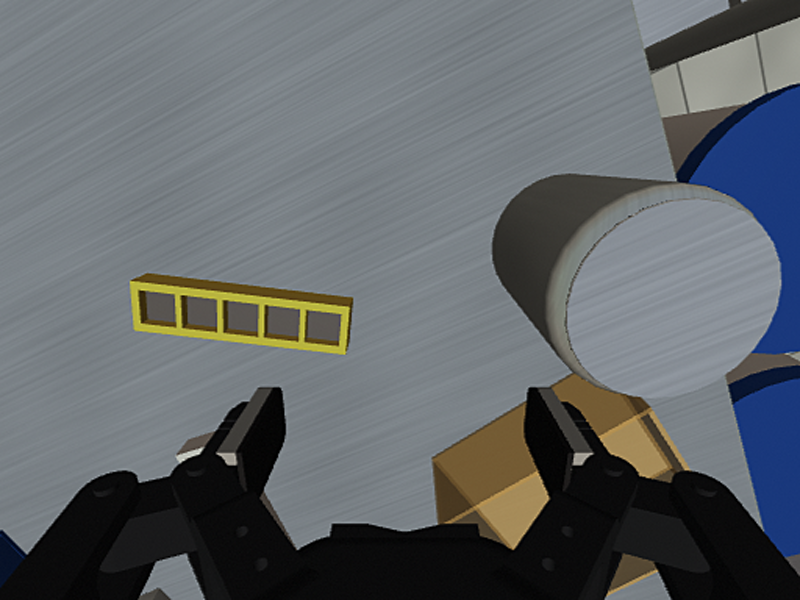

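The wrist view shows the yellow look-alike rack at (240,315), which I leave alone; the fingers are at the bottom. The jog rows were refused, so I'll test the full row format.

```bash
python3 -m jog '[{"dx":-0.9,"dy":-0.55,"dz":0,"wx":0,"wy":0,"wz":0,"grip":1}]'
```

```text
clock: 0.25
tcp_pos: [306.4, 578.5, 403.9]
tcp_rot: [3.141, -0.001, 2.711]
wrist_force: [0.9, -0.4, -0.2]
opening: 1.0
grip_force: 0.0
```

```bash
python3 -m jog '[{"dx":-0.9,"dy":-0.55,"dz":0,"wx":0,"wy":0,"wz":0,"grip":1},{"dx":-0.9,"dy":-0.55,"dz":0,"wx":0,"wy":0,"wz":0,"grip":1},{"dx":-0.9,"dy":-0.55,"dz":0,"wx":0,"wy":0,"wz":0,"grip":1},{"dx":-0.9,"dy":-0.55,"dz":0,"wx":0,"wy":0,"wz":0,"grip":1},{"dx":-0.9,"dy":-0.55,"dz":0,"wx":0,"wy":0,"wz":0,"grip":1},{"dx":-0.9,"dy":-0.55,"dz":0,"wx":0,"wy":0,"wz":0,"grip":1},{"dx":-0.9,"dy":-0.55,"dz":0,"wx":0,"wy":0,"wz":0,"grip":1}]'
python3 -m jog '[{"dx":0,"dy":0,"dz":0,"wx":0,"wy":0,"wz":-0.0925,"grip":1},{"dx":0,"dy":0,"dz":0,"wx":0,"wy":0,"wz":-0.0925,"grip":1},{"dx":0,"dy":0,"dz":0,"wx":0,"wy":0,"wz":-0.0925,"grip":1},{"dx":0,"dy":0,"dz":0,"wx":0,"wy":0,"wz":0,"grip":1},{"dx":0,"dy":0,"dz":0,"wx":0,"wy":0,"wz":0,"grip":1}]'
cat >> h.py <<'E'
import pickle
def shot(n,name):
    c=cal(n); s=r.state(); im=eyes.snapshot(n); pickle.dump((im,c,s),open(name+".pkl","wb"))
    print("tcp",np.round(s["tcp_pos"],1),np.round(s["tcp_rot"],3),"t",round(s["clock"],1)); return im,c
def save(name,im): cv2.imwrite("pics/"+name+".png",im[...,::-1])
E
python3 - <<'E'
from h import *
im,c=shot("wrist","w2"); save("w2",cv2.resize(im,(800,600),interpolation=cv2.INTER_CUBIC))
E
```

```text
clock: 0.95
tcp_pos: [472.2, 329.2, 404.5]
tcp_rot: [-3.141, -0.0, 2.706]
wrist_force: [0.2, 0.5, 0.1]
opening: 1.0
grip_force: 0.0
clock: 1.45
tcp_pos: [471.6, 330.8, 404.5]
tcp_rot: [-3.141, -0.0, 3.139]
wrist_force: [-0.1, 0.6, -0.1]
opening: 1.001
grip_force: 0.0
tcp [471.6 330.8 404.5] [-3.141 -0.     3.139] t 1.4
```

View pics/w2.png

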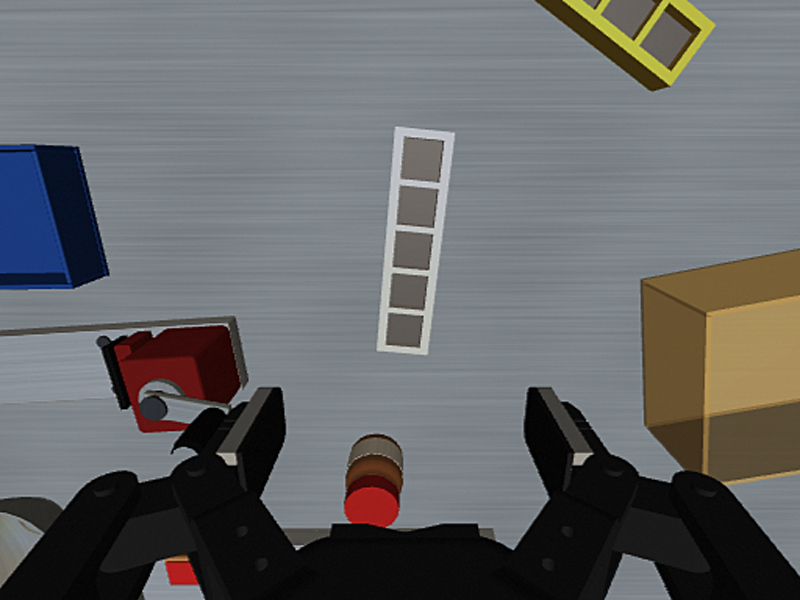

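The view shows the white rack upright with its wells up, corners at (396,127), (455,133), (428,354) and (377,351). The gearbox with the crank knob is at (152,407), the jar at (373,480) and part of the tub is at the left. Now I measure the rack and move over the clamp.

```bash
python3 - <<'E'
from h import *
im,c,s=pickle.load(open("w2.pkl","rb"))
t=topdown(im,c,26,330,600,250,420,2)
hsv=cv2.cvtColor(t,cv2.COLOR_RGB2HSV)
m=((hsv[...,2]>190)&(hsv[...,1]<40)).astype(np.uint8)
m=cv2.morphologyEx(m,cv2.MORPH_OPEN,np.ones((3,3)))
ct=max(cv2.findContours(m,0,2)[0],key=cv2.contourArea)
(cx,cy),wh,a=cv2.minAreaRect(ct); b=cv2.boxPoints(((cx,cy),wh,a))
print("rack xy",600-cy/2,420-cx/2,"size",np.array(wh)/2,"ang",a)
print("corners",[(round(600-q[1]/2),round(420-q[0]/2)) for q in b])
# knob from picture
print("knob top",plane(c,np.array([[152,407]])/1.5625,145))
print("bed edge line",plane(c,np.array([[232,318],[0,333]])/1.5625,20))
E
python3 -m jog '[{"dx":0,"dy":0,"dz":0,"wx":0,"wy":0,"wz":0.095,"grip":1},{"dx":0,"dy":0,"dz":0,"wx":0,"wy":0,"wz":0.095,"grip":1},{"dx":0,"dy":0,"dz":0,"wx":0,"wy":0,"wz":0.095,"grip":1},{"dx":0,"dy":0,"dz":0,"wx":0,"wy":0,"wz":0.095,"grip":1},{"dx":0,"dy":0,"dz":0,"wx":0,"wy":0,"wz":0.095,"grip":1},{"dx":0,"dy":0,"dz":0,"wx":0,"wy":0,"wz":0.095,"grip":1},{"dx":0,"dy":0,"dz":0,"wx":0,"wy":0,"wz":0.095,"grip":1},{"dx":0,"dy":0,"dz":0,"wx":0,"wy":0,"wz":0.095,"grip":1}]'
python3 -m jog '[{"dx":0,"dy":0,"dz":0,"wx":0,"wy":0,"wz":0.095,"grip":1},{"dx":0,"dy":0,"dz":0,"wx":0,"wy":0,"wz":0.095,"grip":1},{"dx":0,"dy":0,"dz":0,"wx":0,"wy":0,"wz":0.051,"grip":1},{"dx":-1,"dy":0.3,"dz":0,"wx":0,"wy":0,"wz":0,"grip":1},{"dx":-1,"dy":0.3,"dz":0,"wx":0,"wy":0,"wz":0,"grip":1},{"dx":-1,"dy":0.3,"dz":0,"wx":0,"wy":0,"wz":0,"grip":1},{"dx":-1,"dy":0.3,"dz":0,"wx":0,"wy":0,"wz":0,"grip":1},{"dx":-1,"dy":0.3,"dz":0,"wx":0,"wy":0,"wz":0,"grip":1}]'
python3 -m jog '[{"dx":-1,"dy":0.3,"dz":0,"wx":0,"wy":0,"wz":0,"grip":1},{"dx":-1,"dy":0.3,"dz":0,"wx":0,"wy":0,"wz":0,"grip":1},{"dx":-1,"dy":0.3,"dz":0,"wx":0,"wy":0,"wz":0,"grip":1},{"dx":-1,"dy":0,"dz":0,"wx":0,"wy":0,"wz":0,"grip":1},{"dx":-1,"dy":0,"dz":0,"wx":0,"wy":0,"wz":0,"grip":1},{"dx":0,"dy":0,"dz":0,"wx":0,"wy":0,"wz":0,"grip":1},{"dx":0,"dy":0,"dz":0,"wx":0,"wy":0,"wz":0,"grip":1}]'
python3 - <<'E'
from h import *
im,c=shot("wrist","w3"); save("w3",cv2.resize(im,(800,600),interpolation=cv2.INTER_CUBIC))
E
```

```text
rack xy 458.34405517578125 335.94058990478516 size [ 45.32394409 187.36550903] ang 5.710593223571777
corners [(367, 368), (554, 349), (549, 304), (363, 323)]
knob top [[532.83532745 171.889503   145.        ]]
bed edge line [[520.75376708 175.22531978  20.        ]
 [534.56142449 -36.98321162  20.        ]]
clock: 2.3
tcp_pos: [471.5, 331.0, 404.6]
tcp_rot: [-3.141, 0.0, 1.94]
wrist_force: [0.7, -1.1, -0.2]
opening: 1.003
grip_force: 0.0
clock: 3.1
tcp_pos: [531.5, 129.4, 404.8]
tcp_rot: [3.141, -0.0, 1.568]
wrist_force: [0.9, 1.1, -0.7]
opening: 1.002
grip_force: 0.0
clock: 3.8
tcp_pos: [567.1, -69.9, 404.6]
tcp_rot: [-3.141, -0.001, 1.566]
wrist_force: [0.2, 0.6, 0.5]
opening: 1.002
grip_force: 0.0
tcp [567.1 -69.9 404.6] [-3.141e+00 -1.000e-03  1.566e+00] t 3.8
```

View pics/w3.png

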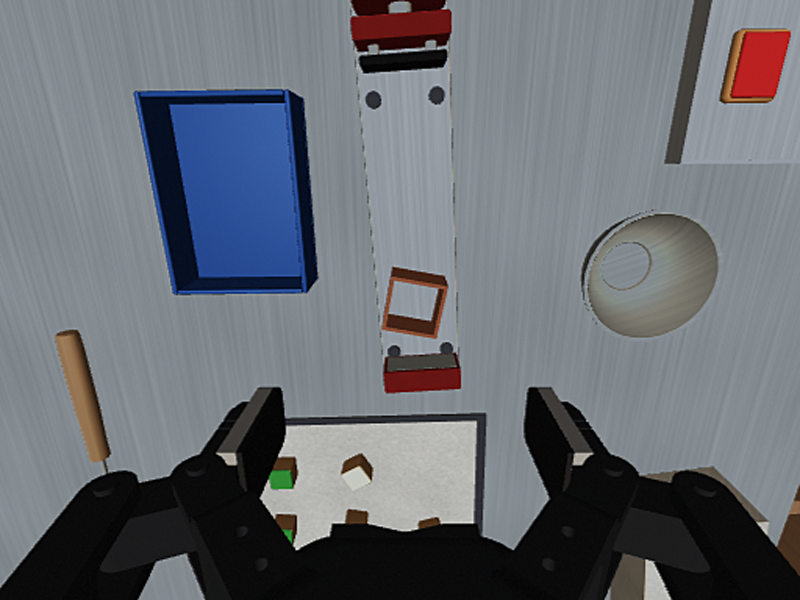

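The view shows the cutter at (415,303), the fixed jaw at (422,372) and the black moving pad at (403,62). The tub is at (225,195), the bowl at (650,275) and the spatula at (85,395). Next I measure all of these and check the cutter in one close crop.

Run:
```python
from h import *
im,c,s=pickle.load(open("w3.pkl","rb"))
k=1.5625
P=lambda p,z:plane(c,np.array(p)/k,z)[:,:2].round(1).tolist()
print("jaw foot z20",P([[388,357],[457,354]],20)); print("jaw face top z54",P([[386,372],[459,368]],54))
print("pad foot z20",P([[362,72],[446,66]],20)); print("pad top z54", P([[360,54],[447,50]],54))
print("bed L",P([[367,170],[381,330]],20),"R",P([[453,170],[459,330]],20))
print("tub rim z45",P([[135,92],[287,91],[317,290],[175,293]],45))
t=topdown(im,c,52,510,650,-190,-10,4); save("cut",t)
hsv=cv2.cvtColor(t,cv2.COLOR_RGB2HSV)
m=((hsv[...,0]<14)&(hsv[...,1]>90)&(hsv[...,2]>100)).astype(np.uint8)
ct=[q for q in cv2.findContours(m,0,2)[0] if cv2.contourArea(q)>500]
for q in ct:
    (cx,cy),wh,a=cv2.minAreaRect(q); print(650-cy/4,-10-cx/4,np.array(wh)/4,a)
```

```text
jaw foot z20 [[550.6, -160.1], [614.3, -157.4]]
jaw face top z54 [[550.2, -157.6], [611.8, -154.1]]
pad foot z20 [[535.3, 74.6], [597.8, 78.2]]
pad top z54 [[537.4, 79.2], [595.2, 81.3]]
bed L [[536.7, 4.9], [544.7, -133.1]] R [[605.4, 4.5], [615.3, -133.5]]
tub rim z45 [[377.5, 58.4], [484.4, 58.5], [495.0, -87.5], [379.0, -89.5]]
573.5049438476562 -100.59890747070312 [46.39988708 46.29366684] 10.713123321533203
580.6974563598633 -167.07196044921875 [65.68301392 19.4539814 ] 86.50293731689453
```

View pics/cut.png

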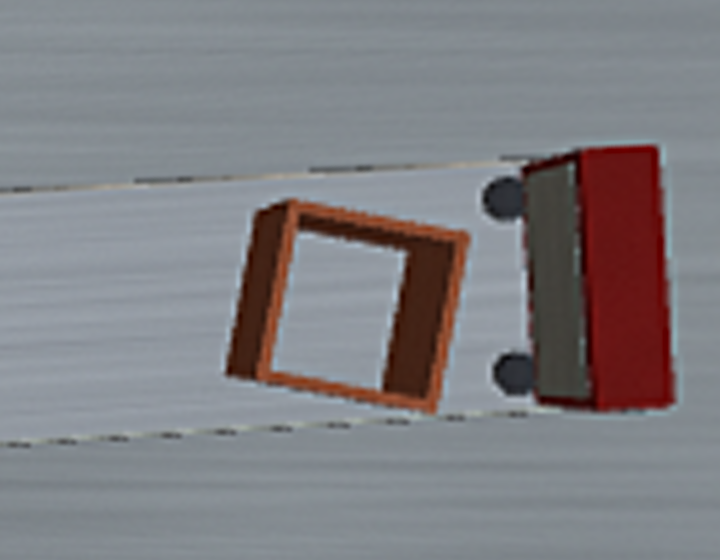

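The crop shows the copper cutter centred at (575,-101) mm with yaw about -0.19 rad, and the fixed jaw to its right. It is the right object, so I grasp it.

```bash
python3 -m jog '[{"dx":-0.77,"dy":0.16,"dz":0,"wx":0,"wy":0,"wz":0,"grip":1},{"dx":0,"dy":0,"dz":0,"wx":0,"wy":0,"wz":0.058,"grip":1},{"dx":0,"dy":0,"dz":0,"wx":0,"wy":0,"wz":0.058,"grip":1},{"dx":0,"dy":0,"dz":1,"wx":0,"wy":0,"wz":0,"grip":1},{"dx":0,"dy":0,"dz":1,"wx":0,"wy":0,"wz":0,"grip":1},{"dx":0,"dy":0,"dz":1,"wx":0,"wy":0,"wz":0,"grip":1},{"dx":0,"dy":0,"dz":1,"wx":0,"wy":0,"wz":0,"grip":1},{"dx":0,"dy":0,"dz":0.5,"wx":0,"wy":0,"wz":0,"grip":1}]'
python3 -m jog '[{"dx":0,"dy":0,"dz":0.5,"wx":0,"wy":0,"wz":0,"grip":1},{"dx":0,"dy":0,"dz":0.19,"wx":0,"wy":0,"wz":0,"grip":1},{"dx":0,"dy":0,"dz":0,"wx":0,"wy":0,"wz":0,"grip":1},{"dx":0,"dy":0,"dz":0,"wx":0,"wy":0,"wz":0,"grip":0.3},{"dx":0,"dy":0,"dz":0,"wx":0,"wy":0,"wz":0,"grip":0.3},{"dx":0,"dy":0,"dz":0,"wx":0,"wy":0,"wz":0,"grip":0.3},{"dx":0,"dy":0,"dz":0,"wx":0,"wy":0,"wz":0,"grip":0.3},{"dx":0,"dy":0,"dz":0,"wx":0,"wy":0,"wz":0,"grip":0.3}]' 30
python3 -m jog '[{"dx":0,"dy":0,"dz":0,"wx":0,"wy":0,"wz":0,"grip":0.3},{"dx":0,"dy":0,"dz":-1,"wx":0,"wy":0,"wz":0,"grip":0.3},{"dx":0,"dy":0,"dz":-1,"wx":0,"wy":0,"wz":0,"grip":0.3},{"dx":0,"dy":0,"dz":0,"wx":0,"wy":0,"wz":0,"grip":0.3}]'
```

```text
clock: 4.65
tcp_pos: [572.1, -97.7, 220.6]
tcp_rot: [-3.135, -0.001, 1.389]
wrist_force: [0.1, 0.1, -0.6]
opening: 1.003
grip_force: 0.0
clock: 5.45
tcp_pos: [574.2, -100.4, 198.7]
tcp_rot: [3.139, 0.0, 1.387]
wrist_force: [-0.1, 0.9, 6.1]
opening: 0.531
grip_force: 32.2
clock: 5.85
tcp_pos: [575.4, -100.9, 283.4]
tcp_rot: [3.13, 0.002, 1.387]
wrist_force: [0.5, 0.4, -0.9]
opening: 0.533
grip_force: 31.6
```

```bash
python3 -m jog '[{"dx":0.38,"dy":-0.9,"dz":0,"wx":0,"wy":0,"wz":0,"grip":0.3},{"dx":0.38,"dy":-0.9,"dz":0,"wx":0,"wy":0,"wz":0,"grip":0.3},{"dx":0.38,"dy":-0.9,"dz":0,"wx":0,"wy":0,"wz":0,"grip":0.3},{"dx":0.38,"dy":-0.9,"dz":0,"wx":0,"wy":0,"wz":0,"grip":0.3},{"dx":0,"dy":0,"dz":0,"wx":0,"wy":0,"wz":0,"grip":0.3},{"dx":0,"dy":0,"dz":0.8,"wx":0,"wy":0,"wz":0,"grip":0.3},{"dx":0,"dy":0,"dz":0.8,"wx":0,"wy":0,"wz":0,"grip":0.3},{"dx":0,"dy":0,"dz":0,"wx":0,"wy":0,"wz":0,"grip":0.3}]'
```

```text
clock: 6.65
tcp_pos: [440.7, -13.7, 208.7]
tcp_rot: [-3.131, -0.001, 1.387]
wrist_force: [-1.3, 0.0, -1.5]
opening: 0.533
grip_force: 31.6
```

```bash
python3 -m jog '[{"dx":0,"dy":0,"dz":0.4,"wx":0,"wy":0,"wz":0,"grip":0.3},{"dx":0,"dy":0,"dz":0,"wx":0,"wy":0,"wz":0,"grip":0.3},{"dx":0,"dy":0,"dz":0,"wx":0,"wy":0,"wz":0,"grip":0.68},{"dx":0,"dy":0,"dz":0,"wx":0,"wy":0,"wz":0,"grip":0.68},{"dx":0,"dy":0,"dz":-0.5,"wx":0,"wy":0,"wz":0,"grip":0.68},{"dx":0,"dy":0,"dz":-1,"wx":0,"wy":0,"wz":0,"grip":0.68},{"dx":0,"dy":0,"dz":-1,"wx":0,"wy":0,"wz":0,"grip":1},{"dx":0,"dy":0,"dz":-1,"wx":0,"wy":0,"wz":0,"grip":1}]'
python3 -m jog '[{"dx":0.96,"dy":-0.13,"dz":0,"wx":0,"wy":0,"wz":0,"grip":1},{"dx":0.96,"dy":-0.13,"dz":0,"wx":0,"wy":0,"wz":0,"grip":1},{"dx":0.96,"dy":-0.13,"dz":0,"wx":0,"wy":0,"wz":0,"grip":1},{"dx":0.96,"dy":-0.13,"dz":0,"wx":0,"wy":0,"wz":0,"grip":1},{"dx":0.96,"dy":-0.13,"dz":0,"wx":0,"wy":0,"wz":0,"grip":1},{"dx":0.96,"dy":-0.13,"dz":0,"wx":0,"wy":0,"wz":0,"grip":1},{"dx":0.96,"dy":-0.13,"dz":0,"wx":0,"wy":0,"wz":0,"grip":1},{"dx":0.96,"dy":-0.13,"dz":0,"wx":0,"wy":0,"wz":0,"grip":1}]'
python3 -m jog '[{"dx":0.96,"dy":-0.13,"dz":0,"wx":0,"wy":0,"wz":0,"grip":1},{"dx":0,"dy":0,"dz":0,"wx":0,"wy":0,"wz":-0.095,"grip":1},{"dx":0,"dy":0,"dz":0,"wx":0,"wy":0,"wz":-0.095,"grip":1},{"dx":0,"dy":0,"dz":0,"wx":0,"wy":0,"wz":-0.095,"grip":1},{"dx":0,"dy":0,"dz":0,"wx":0,"wy":0,"wz":-0.095,"grip":1},{"dx":0,"dy":0,"dz":0,"wx":0,"wy":0,"wz":-0.095,"grip":1},{"dx":0,"dy":0,"dz":0,"wx":0,"wy":0,"wz":-0.095,"grip":1},{"dx":0,"dy":0,"dz":0,"wx":0,"wy":0,"wz":-0.095,"grip":1}]'
python3 -m jog '[{"dx":0,"dy":0,"dz":0,"wx":0,"wy":0,"wz":-0.095,"grip":1},{"dx":0,"dy":0,"dz":0,"wx":0,"wy":0,"wz":-0.095,"grip":1},{"dx":0,"dy":0,"dz":0,"wx":0,"wy":0,"wz":-0.095,"grip":1},{"dx":0,"dy":0,"dz":0,"wx":0,"wy":0,"wz":-0.095,"grip":1},{"dx":0,"dy":0,"dz":0,"wx":0,"wy":0,"wz":0,"grip":1},{"dx":0,"dy":0,"dz":0,"wx":0,"wy":0,"wz":0,"grip":1}]'
python3 - <<'E'
from h import *
im,c=shot("wrist","w4")
t=topdown(im,c,26,330,600,250,420,2)
hsv=cv2.cvtColor(t,cv2.COLOR_RGB2HSV)
m=((hsv[...,2]>190)&(hsv[...,1]<40)).astype(np.uint8)
m=cv2.morphologyEx(m,cv2.MORPH_OPEN,np.ones((3,3)))
ct=max(cv2.findContours(m,0,2)[0],key=cv2.contourArea)
(cx,cy),wh,a=cv2.minAreaRect(ct)
print("rack xy",600-cy/2,420-cx/2,"size",np.array(wh)/2,"ang",a)
sim,sc=shot("scene","s1"); 
q=proj(sc,[[440,-14,20]])[0].astype(int); save("tub1",cv2.resize(np.hstack([sim[q[1]-45:q[1]+45,q[0]-60:q[0]+60],]),(600,450),interpolation=cv2.INTER_CUBIC))
E
```

```text
clock: 7.45
tcp_pos: [443.0, -14.1, 340.6]
tcp_rot: [3.139, 0.0, 1.387]
wrist_force: [0.4, -0.2, -0.4]
opening: 0.982
grip_force: 0.0
clock: 8.25
tcp_pos: [458.3, 297.3, 339.5]
tcp_rot: [3.139, -0.002, 1.387]
wrist_force: [0.4, -0.6, 0.6]
opening: 0.998
grip_force: 0.0
clock: 9.05
tcp_pos: [460.4, 334.4, 339.4]
tcp_rot: [3.139, 0.001, 2.438]
wrist_force: [-0.4, 0.4, -0.9]
opening: 0.999
grip_force: 0.0
clock: 9.65
tcp_pos: [460.3, 334.3, 338.6]
tcp_rot: [3.14, 0.002, 3.025]
wrist_force: [-0.6, 0.5, -0.8]
opening: 1.0
grip_force: 0.0
tcp [460.3 334.3 338.6] [3.140e+00 2.000e-03 3.025e+00] t 9.7
rack xy 378.718017578125 351.2430725097656 size [46.75772476 24.06317902] ang 46.81830596923828
tcp [460.2 334.3 338.2] [3.141e+00 1.000e-03 3.026e+00] t 9.7
```

View pics/tub1.png

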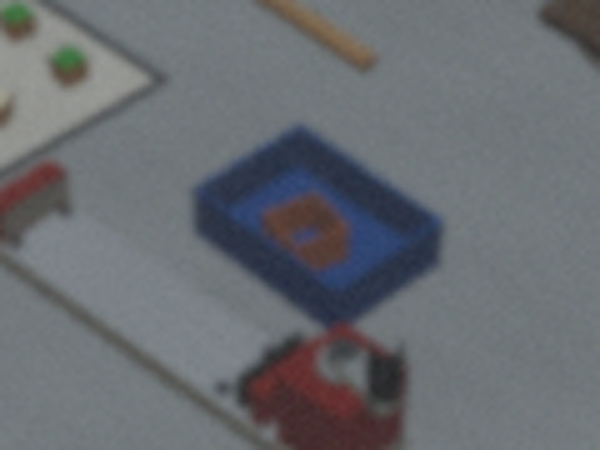

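Crop: the cutter rests inside the blue tub at (305,232). The rack was already measured well from the earlier height, so I use that and descend.

```bash
python3 -m jog '[{"dx":0.045,"dy":0.045,"dz":0,"wx":0,"wy":0,"wz":-0.011,"grip":1},{"dx":0,"dy":0,"dz":1,"wx":0,"wy":0,"wz":0,"grip":1},{"dx":0,"dy":0,"dz":1,"wx":0,"wy":0,"wz":0,"grip":1},{"dx":0,"dy":0,"dz":1,"wx":0,"wy":0,"wz":0,"grip":1},{"dx":0,"dy":0,"dz":0.5,"wx":0,"wy":0,"wz":0,"grip":1},{"dx":0,"dy":0,"dz":0.3,"wx":0,"wy":0,"wz":0,"grip":1},{"dx":0,"dy":0,"dz":0,"wx":0,"wy":0,"wz":0,"grip":1},{"dx":0,"dy":0,"dz":0,"wx":0,"wy":0,"wz":0,"grip":1}]'
```

```text
clock: 10.55
tcp_pos: [459.1, 336.6, 186.2]
tcp_rot: [3.141, 0.002, 3.046]
wrist_force: [0.8, 0.6, -0.7]
opening: 0.998
grip_force: 0.0
```

```bash
python3 -m jog '[{"dx":0,"dy":0,"dz":0.22,"wx":0,"wy":0,"wz":0,"grip":1},{"dx":0,"dy":0,"dz":0,"wx":0,"wy":0,"wz":0,"grip":0.3},{"dx":0,"dy":0,"dz":0,"wx":0,"wy":0,"wz":0,"grip":0.3},{"dx":0,"dy":0,"dz":0,"wx":0,"wy":0,"wz":0,"grip":0.3},{"dx":0,"dy":0,"dz":0,"wx":0,"wy":0,"wz":0,"grip":0.3},{"dx":0,"dy":0,"dz":0,"wx":0,"wy":0,"wz":0,"grip":0.3},{"dx":0,"dy":0,"dz":0,"wx":0,"wy":0,"wz":0,"grip":0.3}]' 60
python3 -m jog '[{"dx":0,"dy":0,"dz":-0.4,"wx":0,"wy":0,"wz":0,"grip":0.3},{"dx":0,"dy":0,"dz":-1,"wx":0,"wy":0,"wz":0,"grip":0.3},{"dx":0,"dy":0,"dz":-1,"wx":0,"wy":0,"wz":0,"grip":0.3},{"dx":0,"dy":0,"dz":-1,"wx":0,"wy":0,"wz":0,"grip":0.3},{"dx":0,"dy":0,"dz":0,"wx":0,"wy":0,"wz":0,"grip":0.3}]'
```

```text
clock: 11.25
tcp_pos: [459.0, 336.5, 177.2]
tcp_rot: [3.141, 0.001, 3.046]
wrist_force: [-0.1, -0.2, 5.1]
opening: 0.524
grip_force: 65.1
clock: 11.75
tcp_pos: [459.9, 337.1, 319.4]
tcp_rot: [3.135, 0.011, 3.046]
wrist_force: [1.4, 0.7, -2.0]
opening: 0.523
grip_force: 64.5
```

```bash
python3 -m jog '[{"dx":0,"dy":0,"dz":-0.9,"wx":0,"wy":0,"wz":0,"grip":0.3},{"dx":0,"dy":0,"dz":-0.8,"wx":0,"wy":0,"wz":0.09,"grip":0.3},{"dx":0,"dy":0,"dz":0,"wx":0,"wy":0,"wz":0.09,"grip":0.3},{"dx":0,"dy":0,"dz":0,"wx":0,"wy":0,"wz":0.09,"grip":0.3},{"dx":0,"dy":0,"dz":0,"wx":0,"wy":0,"wz":0.09,"grip":0.3},{"dx":0,"dy":0,"dz":0,"wx":0,"wy":0,"wz":0.09,"grip":0.3},{"dx":0,"dy":0,"dz":0,"wx":0,"wy":0,"wz":0.09,"grip":0.3},{"dx":0,"dy":0,"dz":0,"wx":0,"wy":0,"wz":0.09,"grip":0.3}]'
python3 -m jog '[{"dx":0,"dy":0,"dz":0,"wx":0,"wy":0,"wz":0.09,"grip":0.3},{"dx":0,"dy":0,"dz":0,"wx":0,"wy":0,"wz":0.09,"grip":0.3},{"dx":0,"dy":0,"dz":0,"wx":0,"wy":0,"wz":0.09,"grip":0.3},{"dx":-0.8,"dy":0.2,"dz":0,"wx":0,"wy":0,"wz":0,"grip":0.3},{"dx":-0.8,"dy":0.2,"dz":0,"wx":0,"wy":0,"wz":0,"grip":0.3},{"dx":-0.8,"dy":0.2,"dz":0,"wx":0,"wy":0,"wz":0,"grip":0.3},{"dx":-0.8,"dy":0.2,"dz":0,"wx":0,"wy":0,"wz":0,"grip":0.3},{"dx":-0.8,"dy":0.2,"dz":0,"wx":0,"wy":0,"wz":0,"grip":0.3}]'
python3 -m jog '[{"dx":-0.8,"dy":0.2,"dz":0,"wx":0,"wy":0,"wz":0,"grip":0.3},{"dx":-0.8,"dy":0.2,"dz":0,"wx":0,"wy":0,"wz":0,"grip":0.3},{"dx":-0.8,"dy":0.2,"dz":0,"wx":0,"wy":0,"wz":0,"grip":0.3},{"dx":-0.8,"dy":0.2,"dz":0,"wx":0,"wy":0,"wz":0,"grip":0.3},{"dx":-0.8,"dy":0.2,"dz":0,"wx":0,"wy":0,"wz":0,"grip":0.3},{"dx":-0.8,"dy":0.2,"dz":0,"wx":0,"wy":0,"wz":0,"grip":0.3},{"dx":-0.5,"dy":0.1,"dz":0,"wx":0,"wy":0,"wz":0,"grip":0.3},{"dx":0,"dy":0,"dz":0,"wx":0,"wy":0,"wz":0,"grip":0.3}]'
```

```text
clock: 12.55
tcp_pos: [457.8, 335.9, 377.9]
tcp_rot: [-3.137, -0.0, 2.05]
wrist_force: [0.1, -0.7, -3.7]
opening: 0.522
grip_force: 64.3
clock: 13.35
tcp_pos: [507.6, 177.7, 378.1]
tcp_rot: [-3.137, 0.0, 1.632]
wrist_force: [0.5, 0.2, -3.6]
opening: 0.53
grip_force: 39.8
clock: 14.15
tcp_pos: [573.0, -31.7, 378.2]
tcp_rot: [-3.138, -0.0, 1.629]
wrist_force: [0.1, 0.5, -2.8]
opening: 0.525
grip_force: 68.8
```

The grip slackened for a moment in transit, so I look before lowering.

```bash
python3 -m jog '[{"dx":-0.55,"dy":0.03,"dz":0.5,"wx":0,"wy":0,"wz":0,"grip":0.3},{"dx":0,"dy":0,"dz":1,"wx":0,"wy":0,"wz":0,"grip":0.3},{"dx":0,"dy":0,"dz":1,"wx":0,"wy":0,"wz":0,"grip":0.3},{"dx":0,"dy":0,"dz":0.5,"wx":0,"wy":0,"wz":0,"grip":0.3},{"dx":0,"dy":0,"dz":0,"wx":0,"wy":0,"wz":0,"grip":0.3},{"dx":0,"dy":0,"dz":0,"wx":0,"wy":0,"wz":0,"grip":0.3}]'
python3 - <<'E'
from h import *
im,c=shot("wrist","w5"); si,sc=shot("side","sd5")
q=proj(sc,[[575,-50,80]])[0].astype(int)
a=cv2.resize(im,(560,420)); b=cv2.resize(si[max(0,q[1]-60):q[1]+60,q[0]-50:q[0]+50],(240,288),interpolation=cv2.INTER_CUBIC)
o=np.zeros((420,800,3),np.uint8); o[:,:560]=a; o[:288,560:]=b; save("w5",o)
E
```

```text
clock: 14.75
tcp_pos: [575.4, -50.6, 259.8]
tcp_rot: [-3.14, -0.001, 1.633]
wrist_force: [0.9, -0.7, -1.9]
opening: 0.525
grip_force: 68.7
tcp [575.4 -50.6 259.8] [-3.140e+00 -1.000e-03  1.633e+00] t 14.8
tcp [576.  -50.9 261.3] [3.14  0.    1.633] t 14.8
```

View pics/w5.png

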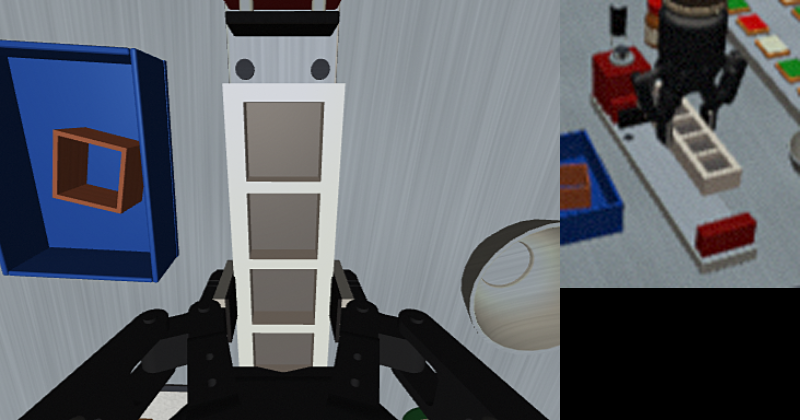

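The view shows the rack level and gripped at its middle well, about (283,295), above the bed. The pad is at (282,24) and the cutter sits in the tub at left. I check the rack's end position and then lower it.

```bash
python3 - <<'E'
from h import *
im,c,s=pickle.load(open("w5.pkl","rb"));k=560/512
print("rack end top z110",plane(c,np.array([[222,83],[345,83]])/k,110)[:,:2].round(1).tolist())
print("pad top z54",plane(c,np.array([[229,16],[338,13]])/k,54)[:,:2].round(1).tolist(),"foot z20",plane(c,np.array([[229,36],[338,34]])/k,20)[:,:2].round(1).tolist())
E
python3 -m jog '[{"dx":0,"dy":0,"dz":0.6,"wx":0,"wy":0,"wz":0,"grip":0.3},{"dx":0,"dy":0,"dz":0.5,"wx":0,"wy":0,"wz":0,"grip":0.3},{"dx":0,"dy":0,"dz":0.2,"wx":0,"wy":0,"wz":0,"grip":0.3},{"dx":0,"dy":0,"dz":0,"wx":0,"wy":0,"wz":0,"grip":0.3},{"dx":0,"dy":0,"dz":0,"wx":0,"wy":0,"wz":0,"grip":0.3}]'
```

```text
rack end top z110 [[545.9, 40.1], [591.4, 42.9]]
pad top z54 [[538.6, 76.0], [594.0, 80.7]] foot z20 [[532.7, 74.0], [600.1, 79.2]]
clock: 15.35
tcp_pos: [576.4, -51.4, 209.9]
tcp_rot: [3.139, 0.001, 1.632]
wrist_force: [-0.3, 0.1, -3.2]
opening: 0.52
grip_force: 68.7
```

```bash
python3 -m jog '[{"dx":0,"dy":0,"dz":0.2,"wx":0,"wy":0,"wz":0,"grip":0.3},{"dx":0,"dy":0,"dz":0.08,"wx":0,"wy":0,"wz":0,"grip":0.3},{"dx":0,"dy":0,"dz":0,"wx":0,"wy":0,"wz":0,"grip":0.3},{"dx":0,"dy":0,"dz":0,"wx":0,"wy":0,"wz":0,"grip":0.3}]'
```

```text
clock: 15.75
tcp_pos: [575.8, -51.4, 197.3]
tcp_rot: [3.141, 0.0, 1.632]
wrist_force: [1.6, 0.6, -2.1]
opening: 0.526
grip_force: 69.0
```

```bash
python3 -m jog '[{"dx":0,"dy":0,"dz":0.04,"wx":0,"wy":0,"wz":0,"grip":0.3},{"dx":0,"dy":0,"dz":0,"wx":0,"wy":0,"wz":0,"grip":1},{"dx":0,"dy":0,"dz":0,"wx":0,"wy":0,"wz":0,"grip":1},{"dx":0,"dy":0,"dz":0,"wx":0,"wy":0,"wz":0,"grip":1},{"dx":0,"dy":0,"dz":-0.5,"wx":0,"wy":0,"wz":0,"grip":1},{"dx":0,"dy":0,"dz":-1,"wx":0,"wy":0,"wz":0,"grip":1},{"dx":0,"dy":0,"dz":-1,"wx":0,"wy":0,"wz":0,"grip":1},{"dx":0,"dy":0,"dz":-1,"wx":0,"wy":0,"wz":0,"grip":1}]'
python3 -m jog '[{"dx":0,"dy":0,"dz":-1,"wx":0,"wy":0,"wz":0,"grip":1},{"dx":1,"dy":0,"dz":-0.6,"wx":0,"wy":0,"wz":0,"grip":1},{"dx":1,"dy":0,"dz":0,"wx":0,"wy":0,"wz":0,"grip":1},{"dx":1,"dy":0,"dz":0,"wx":0,"wy":0,"wz":0,"grip":1},{"dx":0,"dy":0,"dz":0,"wx":0,"wy":0,"wz":0,"grip":1},{"dx":0,"dy":0,"dz":0,"wx":0,"wy":0,"wz":0,"grip":1}]'
python3 - <<'E'
from h import *
im,c=shot("wrist","w6"); save("w6",cv2.resize(im,(800,600),interpolation=cv2.INTER_CUBIC))
E
```

```text
clock: 16.55
tcp_pos: [575.5, -51.3, 336.8]
tcp_rot: [-3.141, -0.0, 1.632]
wrist_force: [-0.0, 0.0, 0.4]
opening: 0.996
grip_force: 0.0
clock: 17.15
tcp_pos: [568.2, 69.2, 399.4]
tcp_rot: [-3.142, 0.001, 1.634]
wrist_force: [0.4, 0.1, 0.4]
opening: 0.998
grip_force: 0.0
tcp [568.2  69.2 399.4] [-3.142e+00  1.000e-03  1.634e+00] t 17.1
```

View pics/w6.png

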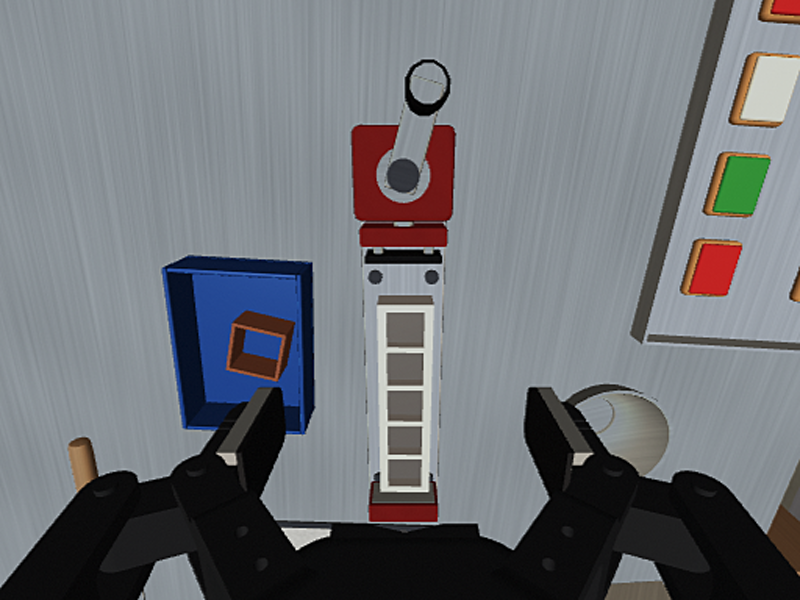

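The view shows the rack standing in the bed at (405,395), the crank knob top at (428,84), the hub at (403,175) and the gearbox top at (403,172).

Run:
```python
from h import *
im,c,s=pickle.load(open("w6.pkl","rb"));k=1.5625
P=lambda p,z:plane(c,np.array(p)/k,z)[:,:2].round(1)
g=P([[352,126],[455,125],[453,221],[354,222]],86); print("gearbox",g.tolist(),g.mean(0))
kn=P([[428,84]],145)[0]; print("knob",kn)
for z in (95,101,106): print("hub",z,P([[403,175]],z))
rk=P([[378,305],[434,306],[433,491],[378,491]],46); print("rack",rk.tolist(),rk.mean(0))
print("pad foot",P([[367,263],[441,262]],20).tolist(),"pad top",P([[366,251],[442,250]],54).tolist())
print("jaw top front",P([[369,483],[437,481]],54).tolist())
```

```text
gearbox [[528.5, 168.7], [592.0, 173.3], [596.7, 114.7], [531.2, 109.9]] [562.1  141.65]
knob [571.1 185.7]
hub 95 [[561.8 142. ]]
hub 101 [[561.8 142.2]]
hub 106 [[561.8 142.4]]
rack [[547.9, 38.8], [593.1, 40.8], [608.1, -144.9], [555.9, -148.2]] [576.25  -53.375]
pad foot [[535.8, 66.7], [598.1, 71.5]] pad top [[537.3, 84.1], [594.5, 88.5]]
jaw top front [[547.4, -132.1], [609.7, -125.9]]
```

```bash
python3 -m jog '[{"dx":0.97,"dy":0.085,"dz":0,"wx":0,"wy":0,"wz":0,"grip":1},{"dx":0.97,"dy":0.085,"dz":0,"wx":0,"wy":0,"wz":0,"grip":1},{"dx":0.97,"dy":0.085,"dz":0,"wx":0,"wy":0,"wz":0,"grip":1},{"dx":0,"dy":0,"dz":0,"wx":0,"wy":0,"wz":0,"grip":1},{"dx":0,"dy":0,"dz":1,"wx":0,"wy":0,"wz":0,"grip":1},{"dx":0,"dy":0,"dz":1,"wx":0,"wy":0,"wz":0,"grip":1},{"dx":0,"dy":0,"dz":0.9,"wx":0,"wy":0,"wz":0,"grip":1},{"dx":0,"dy":0,"dz":0,"wx":0,"wy":0,"wz":0,"grip":1}]'
python3 -m jog '[{"dx":0,"dy":0,"dz":0,"wx":0,"wy":0,"wz":0,"grip":0.1},{"dx":0,"dy":0,"dz":0,"wx":0,"wy":0,"wz":0,"grip":0.1},{"dx":0,"dy":0,"dz":0,"wx":0,"wy":0,"wz":0,"grip":0.1},{"dx":0,"dy":0,"dz":0,"wx":0,"wy":0,"wz":0,"grip":0.1},{"dx":0,"dy":0,"dz":0,"wx":0,"wy":0,"wz":0,"grip":0.1},{"dx":0,"dy":0,"dz":0,"wx":0,"wy":0,"wz":0,"grip":0.1}]' 30
```

```text
clock: 18.0
tcp_pos: [569.5, 183.1, 276.9]
tcp_rot: [-3.129, 0.002, 1.63]
wrist_force: [-0.1, 0.3, -0.9]
opening: 1.002
grip_force: 0.0
clock: 18.6
tcp_pos: [571.9, 185.3, 285.5]
tcp_rot: [3.139, 0.0, 1.633]
wrist_force: [-1.4, -2.0, 6.3]
opening: 0.253
grip_force: 29.4
```

```bash
python3 -m jog '[{"dx":-0.11,"dy":0.27,"dz":0,"wx":0,"wy":0,"wz":0,"grip":0.1},{"dx":-0.18,"dy":0.23,"dz":0,"wx":0,"wy":0,"wz":0,"grip":0.1},{"dx":-0.23,"dy":0.18,"dz":0,"wx":0,"wy":0,"wz":0,"grip":0.1},{"dx":-0.27,"dy":0.11,"dz":0,"wx":0,"wy":0,"wz":0,"grip":0.1},{"dx":-0.29,"dy":0.04,"dz":0,"wx":0,"wy":0,"wz":0,"grip":0.1},{"dx":-0.29,"dy":-0.04,"dz":0,"wx":0,"wy":0,"wz":0,"grip":0.1}]' 40
python3 - <<'E'
from h import *
s=r.state(); v=s["tcp_pos"][:2]-[562,142]; print(np.hypot(*v),np.degrees(np.arctan2(v[1],v[0])))
E
```

```text
clock: 19.2
tcp_pos: [606.8, 133.2, 285.5]
tcp_rot: [3.139, -0.003, 1.632]
wrist_force: [-2.6, 4.4, 6.8]
opening: 0.25
grip_force: 39.1
45.65838222055212 -11.075177128685239
```

```bash
python3 -m jog '[{"dx":-0.27,"dy":-0.11,"dz":0,"wx":0,"wy":0,"wz":0,"grip":0.1},{"dx":-0.23,"dy":-0.18,"dz":0,"wx":0,"wy":0,"wz":0,"grip":0.1},{"dx":-0.18,"dy":-0.23,"dz":0,"wx":0,"wy":0,"wz":0,"grip":0.1},{"dx":-0.11,"dy":-0.27,"dz":0,"wx":0,"wy":0,"wz":0,"grip":0.1},{"dx":-0.04,"dy":-0.29,"dz":0,"wx":0,"wy":0,"wz":0,"grip":0.1},{"dx":0.04,"dy":-0.29,"dz":0,"wx":0,"wy":0,"wz":0,"grip":0.1},{"dx":0.11,"dy":-0.27,"dz":0,"wx":0,"wy":0,"wz":0,"grip":0.1},{"dx":0.18,"dy":-0.23,"dz":0,"wx":0,"wy":0,"wz":0,"grip":0.1}]'
python3 -m jog '[{"dx":0.23,"dy":-0.18,"dz":0,"wx":0,"wy":0,"wz":0,"grip":0.1},{"dx":0.27,"dy":-0.11,"dz":0,"wx":0,"wy":0,"wz":0,"grip":0.1},{"dx":0.29,"dy":-0.04,"dz":0,"wx":0,"wy":0,"wz":0,"grip":0.1},{"dx":0.29,"dy":0.04,"dz":0,"wx":0,"wy":0,"wz":0,"grip":0.1},{"dx":0.27,"dy":0.11,"dz":0,"wx":0,"wy":0,"wz":0,"grip":0.1},{"dx":0.23,"dy":0.18,"dz":0,"wx":0,"wy":0,"wz":0,"grip":0.1},{"dx":0.18,"dy":0.23,"dz":0,"wx":0,"wy":0,"wz":0,"grip":0.1},{"dx":0.11,"dy":0.27,"dz":0,"wx":0,"wy":0,"wz":0,"grip":0.1}]'
python3 -m jog '[{"dx":0.04,"dy":0.29,"dz":0,"wx":0,"wy":0,"wz":0,"grip":0.1},{"dx":-0.04,"dy":0.29,"dz":0,"wx":0,"wy":0,"wz":0,"grip":0.1},{"dx":0,"dy":0,"dz":0,"wx":0,"wy":0,"wz":0,"grip":0.1}]'
python3 - <<'E'
from h import *
s=r.state(); v=s["tcp_pos"][:2]-[562,142]; print(np.hypot(*v),np.degrees(np.arctan2(v[1],v[0])))
E
```

```text
clock: 20.0
tcp_pos: [533.3, 106.9, 285.5]
tcp_rot: [3.136, 0.004, 1.633]
wrist_force: [3.4, -2.3, 5.7]
opening: 0.25
grip_force: 39.3
clock: 20.8
tcp_pos: [548.1, 184.1, 285.5]
tcp_rot: [-3.141, 0.001, 1.633]
wrist_force: [-3.1, -2.8, 10.6]
opening: 0.249
grip_force: 39.7
clock: 21.1
tcp_pos: [572.5, 185.1, 285.5]
tcp_rot: [3.138, 0.0, 1.632]
wrist_force: [1.7, -0.1, 7.7]
opening: 0.248
grip_force: 39.4
44.37036897367823 76.27170171570275
```

One full turn is done (20 mm); now the second.

```bash
python3 -m jog '[{"dx":-0.11,"dy":0.27,"dz":0,"wx":0,"wy":0,"wz":0,"grip":0.1},{"dx":-0.18,"dy":0.23,"dz":0,"wx":0,"wy":0,"wz":0,"grip":0.1},{"dx":-0.23,"dy":0.18,"dz":0,"wx":0,"wy":0,"wz":0,"grip":0.1},{"dx":-0.27,"dy":0.11,"dz":0,"wx":0,"wy":0,"wz":0,"grip":0.1},{"dx":-0.29,"dy":0.04,"dz":0,"wx":0,"wy":0,"wz":0,"grip":0.1},{"dx":-0.29,"dy":-0.04,"dz":0,"wx":0,"wy":0,"wz":0,"grip":0.1},{"dx":-0.27,"dy":-0.11,"dz":0,"wx":0,"wy":0,"wz":0,"grip":0.1},{"dx":-0.23,"dy":-0.18,"dz":0,"wx":0,"wy":0,"wz":0,"grip":0.1}]'
python3 -m jog '[{"dx":-0.18,"dy":-0.23,"dz":0,"wx":0,"wy":0,"wz":0,"grip":0.1},{"dx":-0.11,"dy":-0.27,"dz":0,"wx":0,"wy":0,"wz":0,"grip":0.1},{"dx":-0.04,"dy":-0.29,"dz":0,"wx":0,"wy":0,"wz":0,"grip":0.1},{"dx":0.04,"dy":-0.29,"dz":0,"wx":0,"wy":0,"wz":0,"grip":0.1},{"dx":0.11,"dy":-0.27,"dz":0,"wx":0,"wy":0,"wz":0,"grip":0.1},{"dx":0.18,"dy":-0.23,"dz":0,"wx":0,"wy":0,"wz":0,"grip":0.1},{"dx":0.23,"dy":-0.18,"dz":0,"wx":0,"wy":0,"wz":0,"grip":0.1},{"dx":0.27,"dy":-0.11,"dz":0,"wx":0,"wy":0,"wz":0,"grip":0.1}]'
python3 -m jog '[{"dx":0.29,"dy":-0.04,"dz":0,"wx":0,"wy":0,"wz":0,"grip":0.1},{"dx":0.29,"dy":0.04,"dz":0,"wx":0,"wy":0,"wz":0,"grip":0.1},{"dx":0.27,"dy":0.11,"dz":0,"wx":0,"wy":0,"wz":0,"grip":0.1},{"dx":0.23,"dy":0.18,"dz":0,"wx":0,"wy":0,"wz":0,"grip":0.1},{"dx":0.18,"dy":0.23,"dz":0,"wx":0,"wy":0,"wz":0,"grip":0.1},{"dx":0.11,"dy":0.27,"dz":0,"wx":0,"wy":0,"wz":0,"grip":0.1},{"dx":0.04,"dy":0.29,"dz":0,"wx":0,"wy":0,"wz":0,"grip":0.1},{"dx":-0.04,"dy":0.29,"dz":0,"wx":0,"wy":0,"wz":0,"grip":0.1}]'
python3 - <<'E'
from h import *
s=r.state(); v=s["tcp_pos"][:2]-[562,142]; print(np.hypot(*v),np.degrees(np.arctan2(v[1],v[0])))
im,c=shot("wrist","w7"); si,sc=shot("side","sd7")
q=proj(sc,[[570,-20,40]])[0].astype(int)
save("sd7",cv2.resize(si[q[1]-55:q[1]+55,q[0]-60:q[0]+60],(600,550),interpolation=cv2.INTER_CUBIC))
E
```

```text
clock: 21.9
tcp_pos: [596.4, 111.9, 285.5]
tcp_rot: [3.137, -0.001, 1.632]
wrist_force: [-0.4, 4.6, 6.8]
opening: 0.251
grip_force: 39.5
clock: 22.7
tcp_pos: [520.1, 126.2, 285.5]
tcp_rot: [3.14, 0.004, 1.633]
wrist_force: [0.1, -4.5, 8.7]
opening: 0.252
grip_force: 39.6
clock: 23.5
tcp_pos: [571.4, 185.7, 285.4]
tcp_rot: [-3.141, 0.0, 1.633]
wrist_force: [-5.2, -0.7, 10.8]
opening: 0.247
grip_force: 39.9
44.653256581856574 77.83811781375148
tcp [571.4 185.7 285.4] [-3.141  0.     1.633] t 23.5
tcp [572.8 185.1 285.5] [3.140e+00 1.000e-03 1.633e+00] t 23.6
```

View pics/sd7.png

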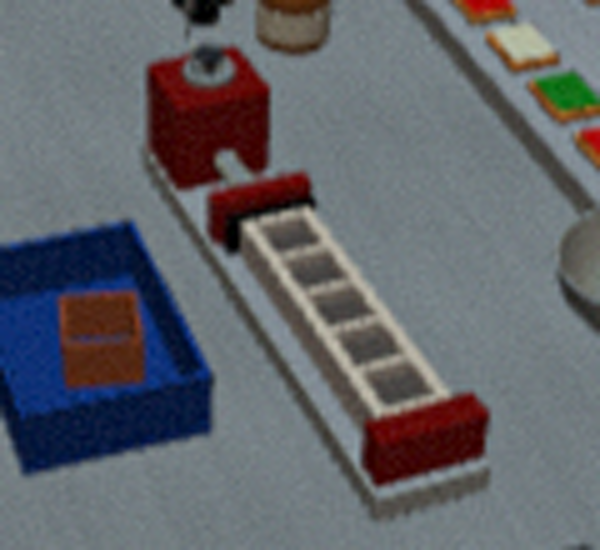

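The side view shows the rack almost closed up between the pad (270,205) and fixed jaw (420,430). I continue with half a turn.

```bash
python3 -m jog '[{"dx":-0.11,"dy":0.27,"dz":0,"wx":0,"wy":0,"wz":0,"grip":0.1},{"dx":-0.18,"dy":0.23,"dz":0,"wx":0,"wy":0,"wz":0,"grip":0.1},{"dx":-0.23,"dy":0.18,"dz":0,"wx":0,"wy":0,"wz":0,"grip":0.1},{"dx":-0.27,"dy":0.11,"dz":0,"wx":0,"wy":0,"wz":0,"grip":0.1},{"dx":-0.29,"dy":0.04,"dz":0,"wx":0,"wy":0,"wz":0,"grip":0.1},{"dx":-0.29,"dy":-0.04,"dz":0,"wx":0,"wy":0,"wz":0,"grip":0.1},{"dx":-0.27,"dy":-0.11,"dz":0,"wx":0,"wy":0,"wz":0,"grip":0.1},{"dx":-0.23,"dy":-0.18,"dz":0,"wx":0,"wy":0,"wz":0,"grip":0.1}]'
python3 -m jog '[{"dx":-0.18,"dy":-0.23,"dz":0,"wx":0,"wy":0,"wz":0,"grip":0.1},{"dx":-0.11,"dy":-0.27,"dz":0,"wx":0,"wy":0,"wz":0,"grip":0.1},{"dx":-0.04,"dy":-0.29,"dz":0,"wx":0,"wy":0,"wz":0,"grip":0.1},{"dx":0.04,"dy":-0.29,"dz":0,"wx":0,"wy":0,"wz":0,"grip":0.1}]'
python3 -m jog '[{"dx":0,"dy":0,"dz":0,"wx":0,"wy":0,"wz":0,"grip":0.1},{"dx":0,"dy":0,"dz":0,"wx":0,"wy":0,"wz":0,"grip":0.1}]'
python3 - <<'E'
from h import *
s=r.state(); v=s["tcp_pos"][:2]-[562,142]; print(np.hypot(*v),np.degrees(np.arctan2(v[1],v[0])))
si,sc=shot("side","sd8")
im7,_,_=pickle.load(open("sd7.pkl","rb"))
q=proj(sc,[[570,10,40]])[0].astype(int)
f=lambda i:cv2.resize(i[q[1]-40:q[1]+35,q[0]-32:q[0]+33],(390,450),interpolation=cv2.INTER_CUBIC)
save("cmp",np.hstack([f(im7),f(si)]))
E
```

```text
clock: 24.4
tcp_pos: [596.4, 111.9, 285.5]
tcp_rot: [3.137, -0.002, 1.632]
wrist_force: [1.8, 5.5, 8.0]
opening: 0.248
grip_force: 39.6
clock: 24.8
tcp_pos: [554.2, 97.0, 285.5]
tcp_rot: [3.134, 0.002, 1.632]
wrist_force: [4.9, 0.8, 5.4]
opening: 0.246
grip_force: 39.5
clock: 25.0
tcp_pos: [553.4, 97.3, 285.5]
tcp_rot: [3.14, 0.001, 1.633]
wrist_force: [-1.6, -0.3, 10.1]
opening: 0.25
grip_force: 39.9
45.50326773291267 -100.84350334852954
tcp [553.4  97.3 285.5] [3.140e+00 1.000e-03 1.633e+00] t 25.0
```

View pics/cmp.png

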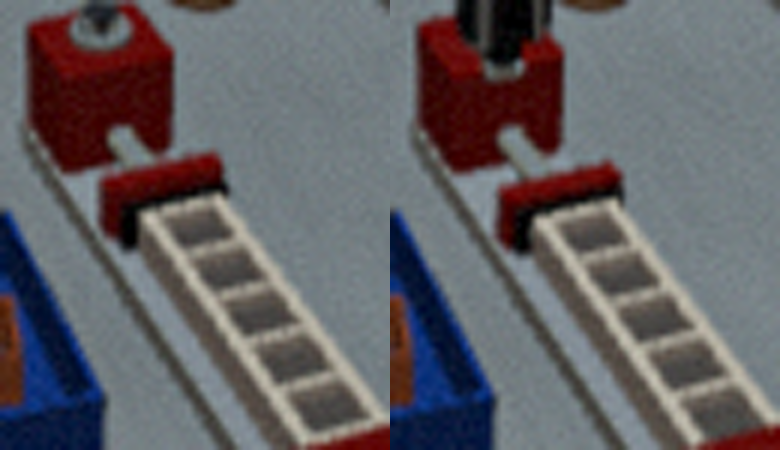

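The comparison shows the jaw advanced about 10 mm between the frames while the rack barely moved and now meets the fixed jaw. The total is 2.5 turns, or 50 mm, against a gap of at most 45 mm, so the plate is pressed in at least 5 mm. I release the knob and go to the bites.

```bash
python3 -m jog '[{"dx":0,"dy":0,"dz":0,"wx":0,"wy":0,"wz":0,"grip":0.7},{"dx":0,"dy":0,"dz":0,"wx":0,"wy":0,"wz":0,"grip":0.7},{"dx":0,"dy":0,"dz":0,"wx":0,"wy":0,"wz":0,"grip":0.7},{"dx":0,"dy":0,"dz":-0.5,"wx":0,"wy":0,"wz":0,"grip":0.7},{"dx":0,"dy":0,"dz":-1,"wx":0,"wy":0,"wz":0,"grip":0.7},{"dx":0,"dy":0,"dz":-1,"wx":0,"wy":0,"wz":0,"grip":0.7},{"dx":-1,"dy":-0.12,"dz":0,"wx":0,"wy":0,"wz":0,"grip":0.7},{"dx":-1,"dy":-0.12,"dz":0,"wx":0,"wy":0,"wz":0,"grip":0.7}]'
python3 -m jog '[{"dx":-1,"dy":-0.12,"dz":0,"wx":0,"wy":0,"wz":0,"grip":0.7},{"dx":-1,"dy":-0.12,"dz":0,"wx":0,"wy":0,"wz":0,"grip":0.7},{"dx":-1,"dy":-0.12,"dz":0,"wx":0,"wy":0,"wz":0,"grip":0.7},{"dx":0,"dy":0,"dz":0,"wx":0,"wy":0,"wz":0,"grip":0.7},{"dx":0,"dy":0,"dz":0,"wx":0,"wy":0,"wz":0,"grip":0.7}]'
python3 - <<'E'
from h import *
im,c=shot("wrist","w9"); save("w9",cv2.resize(im,(800,600),interpolation=cv2.INTER_CUBIC))
E
python3 -m jog '[{"dx":-1,"dy":-0.12,"dz":0,"wx":0,"wy":0,"wz":0,"grip":0.7},{"dx":-1,"dy":-0.12,"dz":0,"wx":0,"wy":0,"wz":0,"grip":0.7},{"dx":-1,"dy":-0.12,"dz":0,"wx":0,"wy":0,"wz":0,"grip":0.7},{"dx":-1,"dy":-0.12,"dz":0,"wx":0,"wy":0,"wz":0,"grip":0.7},{"dx":-1,"dy":-0.12,"dz":0,"wx":0,"wy":0,"wz":0,"grip":0.7},{"dx":-1,"dy":-0.12,"dz":0,"wx":0,"wy":0,"wz":0,"grip":0.7},{"dx":-1,"dy":-0.12,"dz":0.6,"wx":0,"wy":0,"wz":0,"grip":0.7},{"dx":-1,"dy":-0.12,"dz":0.6,"wx":0,"wy":0,"wz":0,"grip":0.7}]'
python3 -m jog '[{"dx":0,"dy":0,"dz":0,"wx":0,"wy":0,"wz":0,"grip":0.7},{"dx":0,"dy":0,"dz":0,"wx":0,"wy":0,"wz":0,"grip":0.7}]'
python3 - <<'E'
from h import *
im,c=shot("wrist","w10")
E
```

```text
clock: 25.85
tcp_pos: [548.8, 17.1, 385.0]
tcp_rot: [3.139, 0.001, 1.635]
wrist_force: [1.4, -0.3, -0.2]
opening: 0.7
grip_force: 0.0
clock: 26.35
tcp_pos: [541.5, -104.2, 382.6]
tcp_rot: [-3.14, -0.001, 1.63]
wrist_force: [0.1, 0.2, 0.2]
opening: 0.698
grip_force: 0.0
tcp [ 541.5 -104.2  382.6] [-3.14e+00 -1.00e-03  1.63e+00] t 26.4
clock: 27.2
tcp_pos: [524.2, -425.3, 335.9]
tcp_rot: [3.14, 0.002, 1.635]
wrist_force: [0.5, -0.0, 0.9]
opening: 0.697
grip_force: 0.0
clock: 27.4
tcp_pos: [523.5, -424.4, 333.7]
tcp_rot: [-3.14, -0.003, 1.633]
wrist_force: [0.4, -0.7, -0.5]
opening: 0.7
grip_force: 0.0
tcp [ 523.5 -424.4  333.7] [-3.140e+00 -3.000e-03  1.633e+00] t 27.4
```

View pics/w9.png

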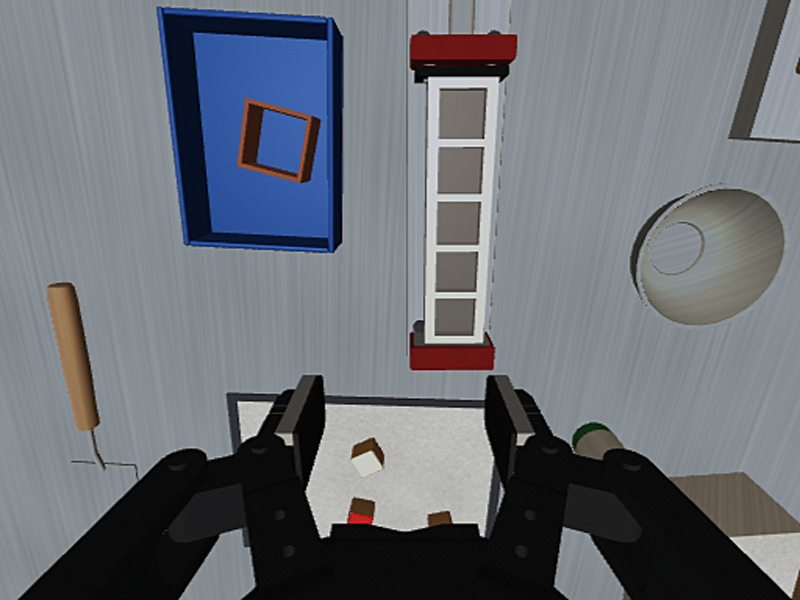

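The view shows the rack clamped between the pad (462,72) and fixed jaw (452,350), all five wells empty. I now detect the wells and the bites.

```bash
cat >> h.py <<'E'
def boxes(m,z,o,s,amin,amax):
    out=[]
    for q in cv2.findContours(m.astype(np.uint8),0,2)[0]:
        (cx,cy),wh,a=cv2.minAreaRect(q); A=wh[0]*wh[1]/s/s
        if amin<A<amax: out.append((round(o[0]-cy/s,1),round(o[1]-cx/s,1),np.round(np.array(wh)/s,1).tolist(),round(a,1)))
    return out
E
python3 - <<'E'
from h import *
im,c,s=pickle.load(open("w9.pkl","rb"))
t=topdown(im,c,46,530,620,-165,45,4); g=cv2.cvtColor(t,cv2.COLOR_RGB2GRAY); print(np.percentile(g,[5,25,50,75,95]))
th,_=cv2.threshold(g,0,255,cv2.THRESH_OTSU); print(th)
m=cv2.morphologyEx((g<150).astype(np.uint8),cv2.MORPH_OPEN,np.ones((9,9)))
for b in boxes(m,46,(620,45),4,500,1500): print("well",b)
im,c,s=pickle.load(open("w10.pkl","rb"))
t=topdown(im,c,24,400,640,-440,-240,3); save("b10",t)
hsv=cv2.cvtColor(t,cv2.COLOR_RGB2HSV); h,S,v=cv2.split(hsv)
for n,m in (("red",((h<6)|(h>174))&(S>170)&(v>130)),("green",(h>45)&(h<85)&(S>100)),):
    for b in boxes(cv2.morphologyEx(m.astype(np.uint8),cv2.MORPH_OPEN,np.ones((5,5))),24,(640,-240),3,150,1500): print(n,b)
E
```

```text
[ 44. 107. 140. 156. 208.]
124.0
well (571.5, 9.7, [31.0, 31.2], 86.6)
well (573.8, -26.4, [31.1, 31.2], 86.4)
well (576.0, -62.5, [31.2, 31.0], 86.5)
well (578.2, -98.3, [31.2, 31.2], 86.6)
well (580.3, -134.2, [31.2, 31.0], 86.5)
red (510.2, -366.7, [22.7, 22.5], 9.5)
red (593.7, -379.3, [22.7, 22.9], 73.7)
green (432.0, -372.4, [23.3, 23.4], 4.8)
green (438.7, -295.7, [23.3, 23.3], 88.0)
```

View pics/b10.png

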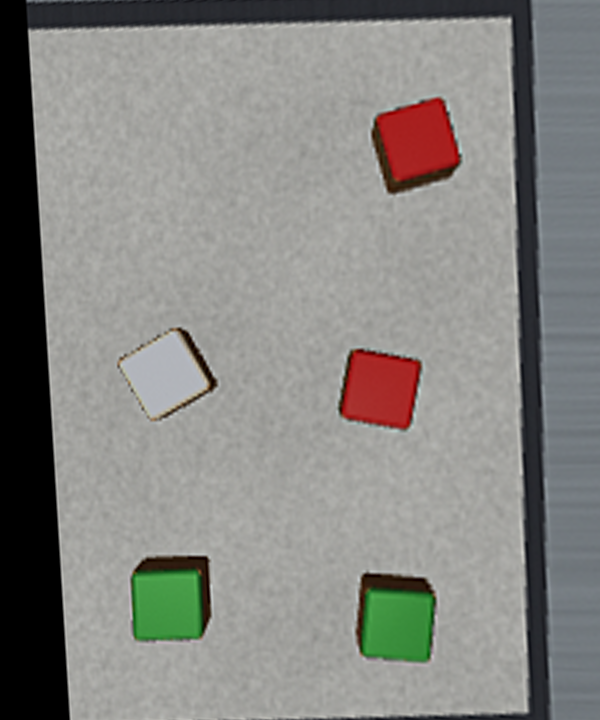

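The top-down view (3 px/mm) shows red bites at (418,140) and (381,390), white at (166,374) and green at (168,605) and (398,624). I pick the middle red first, at (510,-367) mm, yaw -9.5°.

```bash
cat >> h.py <<'E'
def bites(n="wrist",tag="wb"):
    im,c=shot(n,tag); t=topdown(im,c,24,390,660,-460,-240,3); h,S,v=cv2.split(cv2.cvtColor(t,cv2.COLOR_RGB2HSV))
    for k,m in (("red",((h<6)|(h>174))&(S>170)&(v>130)),("green",(h>45)&(h<85)&(S>100)),("white",(v>195)&(S<40))):
        for b in boxes(cv2.morphologyEx(m.astype(np.uint8),cv2.MORPH_OPEN,np.ones((5,5))),24,(660,-240),3,300,800):
            a=-b[3]%90; a=a-90 if a>45 else a; print(k,b[:3],"theta",round(a,1))
E
python3 -m jog '[{"dx":0.73,"dy":-0.12,"dz":0,"wx":0,"wy":0,"wz":0,"grip":0.6},{"dx":0.73,"dy":-0.12,"dz":0,"wx":0,"wy":0,"wz":0,"grip":0.6},{"dx":0,"dy":0,"dz":0,"wx":0,"wy":0,"wz":0.0725,"grip":0.6},{"dx":0,"dy":0,"dz":0,"wx":0,"wy":0,"wz":0.0725,"grip":0.6},{"dx":0,"dy":0,"dz":1,"wx":0,"wy":0,"wz":0,"grip":0.6},{"dx":0,"dy":0,"dz":1,"wx":0,"wy":0,"wz":0,"grip":0.6},{"dx":0,"dy":0,"dz":0.8,"wx":0,"wy":0,"wz":0,"grip":0.6},{"dx":0,"dy":0,"dz":0,"wx":0,"wy":0,"wz":0,"grip":0.6}]'
python3 -m jog '[{"dx":0,"dy":0,"dz":0,"wx":0,"wy":0,"wz":0,"grip":0.6},{"dx":0,"dy":0,"dz":0,"wx":0,"wy":0,"wz":0,"grip":0.6}]'
```

```text
clock: 28.25
tcp_pos: [509.3, -364.1, 219.6]
tcp_rot: [-3.134, -0.005, 1.407]
wrist_force: [-0.1, 1.1, -0.5]
opening: 0.596
grip_force: 0.0
clock: 28.45
tcp_pos: [511.3, -367.6, 227.0]
tcp_rot: [3.137, 0.003, 1.406]
wrist_force: [-0.3, 0.1, 0.2]
opening: 0.597
grip_force: 0.0
```

```bash
python3 -m jog '[{"dx":0,"dy":0,"dz":0.6,"wx":0,"wy":0,"wz":0,"grip":0.6},{"dx":0,"dy":0,"dz":0.42,"wx":0,"wy":0,"wz":0,"grip":0.6},{"dx":0,"dy":0,"dz":0,"wx":0,"wy":0,"wz":0,"grip":0.6},{"dx":0,"dy":0,"dz":0,"wx":0,"wy":0,"wz":0,"grip":0.6}]'
python3 -m jog '[{"dx":0,"dy":0,"dz":0,"wx":0,"wy":0,"wz":0,"grip":0.1},{"dx":0,"dy":0,"dz":0,"wx":0,"wy":0,"wz":0,"grip":0.1},{"dx":0,"dy":0,"dz":0,"wx":0,"wy":0,"wz":0,"grip":0.1},{"dx":0,"dy":0,"dz":0,"wx":0,"wy":0,"wz":0,"grip":0.1},{"dx":0,"dy":0,"dz":0,"wx":0,"wy":0,"wz":0,"grip":0.1}]' 25
python3 -m jog '[{"dx":0,"dy":0,"dz":-0.6,"wx":0,"wy":0,"wz":0,"grip":0.1},{"dx":0,"dy":0,"dz":-1,"wx":0,"wy":0,"wz":0,"grip":0.1},{"dx":0,"dy":0,"dz":-1,"wx":0,"wy":0,"wz":0,"grip":0.1},{"dx":0,"dy":0,"dz":0,"wx":0,"wy":0,"wz":-0.0725,"grip":0.1},{"dx":0,"dy":0,"dz":0,"wx":0,"wy":0,"wz":-0.0725,"grip":0.1},{"dx":0,"dy":0,"dz":0,"wx":0,"wy":0,"wz":0,"grip":0.1}]'
```

```text
clock: 28.85
tcp_pos: [510.1, -367.6, 183.2]
tcp_rot: [3.141, 0.0, 1.404]
wrist_force: [-0.0, -0.1, -1.0]
opening: 0.598
grip_force: 0.0
clock: 29.35
tcp_pos: [510.4, -368.0, 184.0]
tcp_rot: [3.14, 0.001, 1.404]
wrist_force: [-1.0, -0.2, 6.0]
opening: 0.279
grip_force: 25.8
clock: 29.95
tcp_pos: [509.7, -367.3, 286.4]
tcp_rot: [-3.141, -0.001, 1.632]
wrist_force: [0.4, 1.5, -0.6]
opening: 0.273
grip_force: 25.2
```

```bash
python3 -m jog '[{"dx":0.95,"dy":0.35,"dz":0,"wx":0,"wy":0,"wz":0,"grip":0.1},{"dx":0.95,"dy":0.35,"dz":0,"wx":0,"wy":0,"wz":0,"grip":0.1},{"dx":0.95,"dy":0.35,"dz":0,"wx":0,"wy":0,"wz":0,"grip":0.1},{"dx":0.95,"dy":0.35,"dz":0,"wx":0,"wy":0,"wz":0,"grip":0.1},{"dx":0.95,"dy":0.35,"dz":0,"wx":0,"wy":0,"wz":0,"grip":0.1},{"dx":0.95,"dy":0.35,"dz":0,"wx":0,"wy":0,"wz":0,"grip":0.1},{"dx":0,"dy":0,"dz":0.5,"wx":0,"wy":0,"wz":0,"grip":0.1},{"dx":0,"dy":0,"dz":0.45,"wx":0,"wy":0,"wz":0,"grip":0.1}]'
python3 -m jog '[{"dx":0,"dy":0,"dz":0,"wx":0,"wy":0,"wz":0,"grip":0.1},{"dx":0,"dy":0,"dz":0,"wx":0,"wy":0,"wz":0,"grip":0.1},{"dx":0,"dy":0,"dz":0,"wx":0,"wy":0,"wz":0,"grip":0.1}]'
python3 - <<'E'
from h import *
im,c=shot("wrist","w11"); save("w11",cv2.resize(im[140:330,150:370],(660,570),interpolation=cv2.INTER_CUBIC))
E
```

```text
clock: 30.75
tcp_pos: [580.0, -133.0, 247.9]
tcp_rot: [-3.141, -0.0, 1.632]
wrist_force: [0.3, 1.0, -0.4]
opening: 0.273
grip_force: 25.2
clock: 31.05
tcp_pos: [580.1, -135.3, 249.5]
tcp_rot: [3.14, 0.001, 1.631]
wrist_force: [0.1, 0.3, 0.4]
opening: 0.275
grip_force: 25.2
tcp [ 580.1 -135.3  249.5] [3.140e+00 1.000e-03 1.631e+00] t 31.1
```

View pics/w11.png

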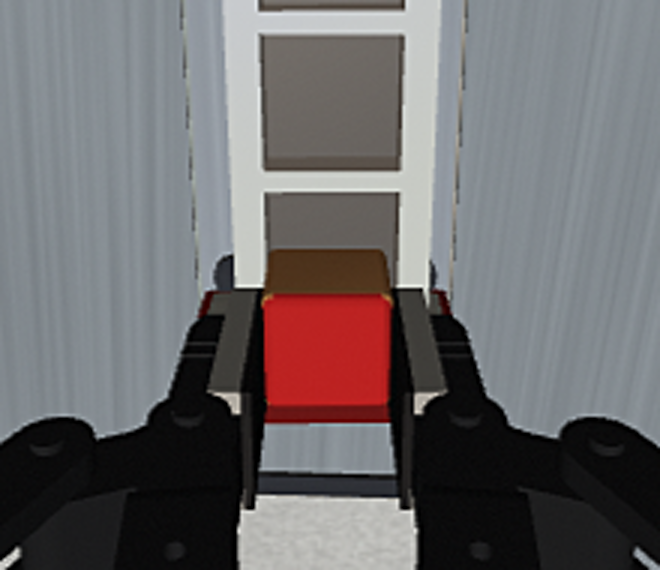

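The crop shows the red bite between the pads with its top face centred at (327,350), the next empty well at (333,100), and the bite still above well 0. I compare positions.

Run:
```python
from h import *
im,c,s=pickle.load(open("w11.pkl","rb"))
P=lambda p,z:plane(c,np.array(p)/3+[150,140],z)[:,:2]
print("bite",P([[263,296],[390,296],[390,405],[265,405]],89.5).mean(0),"well1",P([[262,34],[404,34],[402,170],[264,170]],46).mean(0))
```

```text
bite [ 579.35278722 -133.86712594] well1 [578.64949775 -98.42643605]
```

```bash
python3 -m jog '[{"dx":0,"dy":0.02,"dz":0.4,"wx":0,"wy":0,"wz":0,"grip":0.1},{"dx":0,"dy":0,"dz":0.36,"wx":0,"wy":0,"wz":0,"grip":0.1},{"dx":0,"dy":0,"dz":0,"wx":0,"wy":0,"wz":0,"grip":0.1},{"dx":0,"dy":0,"dz":0,"wx":0,"wy":0,"wz":0,"grip":0.1}]'
python3 -m jog '[{"dx":0,"dy":0,"dz":0,"wx":0,"wy":0,"wz":0,"grip":0.6},{"dx":0,"dy":0,"dz":0,"wx":0,"wy":0,"wz":0,"grip":0.6},{"dx":0,"dy":0,"dz":0,"wx":0,"wy":0,"wz":0,"grip":0.6},{"dx":0,"dy":0,"dz":-0.6,"wx":0,"wy":0,"wz":0,"grip":0.6},{"dx":0,"dy":0,"dz":-1,"wx":0,"wy":0,"wz":0,"grip":0.6},{"dx":0,"dy":0,"dz":-1,"wx":0,"wy":0,"wz":0,"grip":0.6},{"dx":-1,"dy":-0.2,"dz":0,"wx":0,"wy":0,"wz":0,"grip":0.6},{"dx":-1,"dy":-0.2,"dz":0,"wx":0,"wy":0,"wz":0,"grip":0.6}]'
python3 -m jog '[{"dx":-1,"dy":-0.2,"dz":0,"wx":0,"wy":0,"wz":0,"grip":0.6},{"dx":-1,"dy":-0.2,"dz":0,"wx":0,"wy":0,"wz":0,"grip":0.6},{"dx":-1,"dy":-0.2,"dz":0,"wx":0,"wy":0,"wz":0,"grip":0.6},{"dx":-1,"dy":-0.2,"dz":0,"wx":0,"wy":0,"wz":0,"grip":0.6},{"dx":-0.9,"dy":0,"dz":0,"wx":0,"wy":0,"wz":0,"grip":0.6},{"dx":0,"dy":0,"dz":0,"wx":0,"wy":0,"wz":0,"grip":0.6},{"dx":0,"dy":0,"dz":0,"wx":0,"wy":0,"wz":0,"grip":0.6}]'
python3 - <<'E'
from h import *
bites()
im,c,s=pickle.load(open("wb.pkl","rb")); save("w12",cv2.resize(im,(600,450)))
E
```

```text
clock: 31.5
tcp_pos: [581.4, -135.2, 219.5]
tcp_rot: [3.14, 0.001, 1.632]
wrist_force: [-1.6, 0.2, 7.8]
opening: 0.27
grip_force: 30.2
clock: 32.3
tcp_pos: [569.9, -215.6, 324.0]
tcp_rot: [3.139, 0.002, 1.635]
wrist_force: [0.9, -0.5, 0.0]
opening: 0.599
grip_force: 0.0
clock: 33.0
tcp_pos: [549.1, -413.7, 320.9]
tcp_rot: [-3.14, -0.002, 1.631]
wrist_force: [0.0, -0.3, -0.0]
opening: 0.598
grip_force: 0.0
tcp [ 549.1 -413.7  320.9] [-3.140e+00 -2.000e-03  1.631e+00] t 33.0
red (593.7, -379.2, [22.6, 22.8]) theta 17.1
green (432.3, -372.3, [23.5, 23.1]) theta -5.0
green (438.9, -295.7, [23.2, 23.3]) theta 1.8
```

```bash
python3 -m jog '[{"dx":0.4,"dy":0.58,"dz":0,"wx":0,"wy":0,"wz":0,"grip":0.6},{"dx":0.4,"dy":0.58,"dz":0,"wx":0,"wy":0,"wz":0,"grip":0.6},{"dx":0,"dy":0,"dz":0,"wx":0,"wy":0,"wz":-0.0755,"grip":0.6},{"dx":0,"dy":0,"dz":0,"wx":0,"wy":0,"wz":-0.0755,"grip":0.6},{"dx":0,"dy":0,"dz":1,"wx":0,"wy":0,"wz":0,"grip":0.6},{"dx":0,"dy":0,"dz":1,"wx":0,"wy":0,"wz":0,"grip":0.6},{"dx":0,"dy":0,"dz":0.4,"wx":0,"wy":0,"wz":0,"grip":0.6},{"dx":0,"dy":0,"dz":0,"wx":0,"wy":0,"wz":0,"grip":0.6}]'
python3 -m jog '[{"dx":0,"dy":0,"dz":0,"wx":0,"wy":0,"wz":0,"grip":0.6},{"dx":0,"dy":0,"dz":0,"wx":0,"wy":0,"wz":0,"grip":0.6}]'
```

```text
clock: 33.85
tcp_pos: [593.2, -376.2, 222.2]
tcp_rot: [-3.137, -0.007, 1.871]
wrist_force: [0.2, -0.2, -0.4]
opening: 0.602
grip_force: 0.0
clock: 34.05
tcp_pos: [595.0, -378.8, 229.4]
tcp_rot: [3.139, 0.004, 1.87]
wrist_force: [-0.2, -0.0, -0.3]
opening: 0.6
grip_force: 0.0
```

```bash
python3 -m jog '[{"dx":0,"dy":0,"dz":0.6,"wx":0,"wy":0,"wz":0,"grip":0.6},{"dx":0,"dy":0,"dz":0.45,"wx":0,"wy":0,"wz":0,"grip":0.6},{"dx":0,"dy":0,"dz":0,"wx":0,"wy":0,"wz":0,"grip":0.6},{"dx":0,"dy":0,"dz":0,"wx":0,"wy":0,"wz":0,"grip":0.6}]'
python3 -m jog '[{"dx":0,"dy":0,"dz":0,"wx":0,"wy":0,"wz":0,"grip":0.1},{"dx":0,"dy":0,"dz":0,"wx":0,"wy":0,"wz":0,"grip":0.1},{"dx":0,"dy":0,"dz":0,"wx":0,"wy":0,"wz":0,"grip":0.1},{"dx":0,"dy":0,"dz":0,"wx":0,"wy":0,"wz":0,"grip":0.1},{"dx":0,"dy":0,"dz":0,"wx":0,"wy":0,"wz":0,"grip":0.1}]' 25
python3 -m jog '[{"dx":0,"dy":0,"dz":-0.6,"wx":0,"wy":0,"wz":0,"grip":0.1},{"dx":0,"dy":0,"dz":-1,"wx":0,"wy":0,"wz":0,"grip":0.1},{"dx":0,"dy":0,"dz":-1,"wx":0,"wy":0,"wz":0,"grip":0.1},{"dx":0,"dy":0,"dz":0,"wx":0,"wy":0,"wz":0.0755,"grip":0.1},{"dx":0,"dy":0,"dz":0,"wx":0,"wy":0,"wz":0.0755,"grip":0.1},{"dx":0,"dy":0,"dz":0,"wx":0,"wy":0,"wz":0,"grip":0.1},{"dx":0,"dy":0,"dz":0,"wx":0,"wy":0,"wz":0,"grip":0.1}]'
```

```text
clock: 34.45
tcp_pos: [593.9, -378.4, 184.3]
tcp_rot: [-3.141, -0.0, 1.869]
wrist_force: [0.3, 0.9, 1.0]
opening: 0.599
grip_force: 0.0
clock: 34.95
tcp_pos: [594.5, -378.8, 185.8]
tcp_rot: [3.14, 0.002, 1.869]
wrist_force: [0.4, -0.5, 5.4]
opening: 0.267
grip_force: 25.8
clock: 35.65
tcp_pos: [593.7, -378.1, 287.3]
tcp_rot: [-3.14, -0.001, 1.635]
wrist_force: [0.3, -0.4, 0.4]
opening: 0.275
grip_force: 25.3
```

```bash
python3 -m jog '[{"dx":1,"dy":0.01,"dz":0,"wx":0,"wy":0,"wz":0,"grip":0.1},{"dx":1,"dy":0.01,"dz":0,"wx":0,"wy":0,"wz":0,"grip":0.1},{"dx":1,"dy":0.01,"dz":0,"wx":0,"wy":0,"wz":0,"grip":0.1},{"dx":1,"dy":0.01,"dz":0,"wx":0,"wy":0,"wz":0,"grip":0.1},{"dx":1,"dy":0.01,"dz":0,"wx":0,"wy":0,"wz":0,"grip":0.1},{"dx":1,"dy":0.01,"dz":0,"wx":0,"wy":0,"wz":0,"grip":0.1},{"dx":1,"dy":0,"dz":0,"wx":0,"wy":0,"wz":0,"grip":0.1},{"dx":0,"dy":0,"dz":0.5,"wx":0,"wy":0,"wz":0,"grip":0.1}]'
python3 -m jog '[{"dx":0,"dy":0,"dz":0.5,"wx":0,"wy":0,"wz":0,"grip":0.1},{"dx":0,"dy":0,"dz":0,"wx":0,"wy":0,"wz":0,"grip":0.1},{"dx":0,"dy":0,"dz":0,"wx":0,"wy":0,"wz":0,"grip":0.1},{"dx":0,"dy":0,"dz":0,"wx":0,"wy":0,"wz":0,"grip":0.1}]'
cat >> h.py <<'E'
def held(col,ref):
    """held bite top centre (grip tcp z ref -> top 24) and empty wells"""
    im,c=shot("wrist","wh"); s=r.state(); z=24+s["tcp_pos"][2]-ref; x,y=s["tcp_pos"][:2]
    for zz,what in ((z,col),(46,"wells")):
        t=topdown(im,c,zz,x-45,x+45,y-30,y+90,4); h,S,v=cv2.split(cv2.cvtColor(t,cv2.COLOR_RGB2HSV))
        m={"red":((h<6)|(h>174))&(S>170)&(v>150),"green":(h>45)&(h<85)&(S>100)&(v>100),"white":(v>185)&(S<40),"wells":cv2.cvtColor(t,cv2.COLOR_RGB2GRAY)<150}[what]
        for b in boxes(cv2.morphologyEx(m.astype(np.uint8),cv2.MORPH_OPEN,np.ones((9,9))),zz,(x+45,y+90),4,350,1200): print(what,b)
E
python3 - <<'E'
from h import *
held("red",185.5)
E
```

```text
clock: 36.45
tcp_pos: [579.7, -94.9, 270.3]
tcp_rot: [3.138, 0.0, 1.639]
wrist_force: [0.3, 0.3, 0.9]
opening: 0.271
grip_force: 25.3
clock: 36.85
tcp_pos: [579.7, -99.2, 249.3]
tcp_rot: [3.14, 0.001, 1.632]
wrist_force: [0.5, 0.2, -0.0]
opening: 0.271
grip_force: 25.3
tcp [579.7 -99.2 249.3] [3.140e+00 1.000e-03 1.632e+00] t 36.9
red (np.float64(579.1), np.float64(-105.7), [22.6, 35.6], 86.4)
wells (np.float64(539.6), np.float64(-69.0), [8.7, 119.5], 89.5)
wells (np.float64(573.6), np.float64(-26.5), [31.2, 31.2], 86.4)
wells (np.float64(575.9), np.float64(-62.5), [31.2, 30.8], 86.5)
```

```bash
python3 -m jog '[{"dx":0.02,"dy":-0.015,"dz":0.4,"wx":0,"wy":0,"wz":0,"grip":0.1},{"dx":0,"dy":0,"dz":0.32,"wx":0,"wy":0,"wz":0,"grip":0.1},{"dx":0,"dy":0,"dz":0,"wx":0,"wy":0,"wz":0,"grip":0.1},{"dx":0,"dy":0,"dz":0,"wx":0,"wy":0,"wz":0,"grip":0.1}]'
python3 -m jog '[{"dx":0,"dy":0,"dz":0,"wx":0,"wy":0,"wz":0,"grip":0.6},{"dx":0,"dy":0,"dz":0,"wx":0,"wy":0,"wz":0,"grip":0.6},{"dx":0,"dy":0,"dz":0,"wx":0,"wy":0,"wz":0,"grip":0.6},{"dx":0,"dy":0,"dz":-0.6,"wx":0,"wy":0,"wz":0,"grip":0.6},{"dx":0,"dy":0,"dz":-1,"wx":0,"wy":0,"wz":0,"grip":0.6},{"dx":0,"dy":0,"dz":-1,"wx":0,"wy":0,"wz":0,"grip":0.6},{"dx":-1,"dy":-0.4,"dz":0,"wx":0,"wy":0,"wz":0,"grip":0.6},{"dx":-1,"dy":-0.4,"dz":0,"wx":0,"wy":0,"wz":0,"grip":0.6}]'
python3 -m jog '[{"dx":-1,"dy":-0.4,"dz":0,"wx":0,"wy":0,"wz":0,"grip":0.6},{"dx":0,"dy":0,"dz":0,"wx":0,"wy":0,"wz":0,"grip":0.6},{"dx":0,"dy":0,"dz":0,"wx":0,"wy":0,"wz":0,"grip":0.6}]'
python3 - <<'E'
from h import *
im,c=shot("wrist","w13"); save("w13",cv2.resize(im[100:330,120:426],(798,600),interpolation=cv2.INTER_CUBIC))
t=topdown(im,c,57,530,620,-165,45,4); h,S,v=cv2.split(cv2.cvtColor(t,cv2.COLOR_RGB2HSV))
for b in boxes(cv2.morphologyEx((((h<6)|(h>174))&(S>170)&(v>150)).astype(np.uint8),cv2.MORPH_OPEN,np.ones((5,5))),57,(620,45),4,300,900): print(b)
E
python3 -m jog '[{"dx":-1,"dy":-0.4,"dz":0,"wx":0,"wy":0,"wz":0,"grip":0.6},{"dx":-1,"dy":-0.4,"dz":0,"wx":0,"wy":0,"wz":0,"grip":0.6},{"dx":-1,"dy":-0.4,"dz":0,"wx":0,"wy":0,"wz":0,"grip":0.6},{"dx":-1,"dy":-0.4,"dz":0,"wx":0,"wy":0,"wz":0,"grip":0.6},{"dx":-1,"dy":-0.2,"dz":0,"wx":0,"wy":0,"wz":0,"grip":0.6},{"dx":0,"dy":0,"dz":0,"wx":0,"wy":0,"wz":0,"grip":0.6},{"dx":0,"dy":0,"dz":0,"wx":0,"wy":0,"wz":0,"grip":0.6}]'
python3 - <<'E'
from h import *
bites()
E
```

```text
clock: 37.3
tcp_pos: [578.9, -98.3, 219.5]
tcp_rot: [3.141, 0.0, 1.632]
wrist_force: [-0.5, -0.5, 4.0]
opening: 0.272
grip_force: 27.7
clock: 38.1
tcp_pos: [551.8, -179.9, 325.6]
tcp_rot: [3.138, 0.002, 1.635]
wrist_force: [-0.1, 0.2, -0.1]
opening: 0.597
grip_force: 0.0
clock: 38.4
tcp_pos: [537.6, -221.4, 323.1]
tcp_rot: [-3.141, -0.001, 1.63]
wrist_force: [-0.0, -0.2, 0.7]
opening: 0.601
grip_force: 0.0
tcp [ 537.6 -221.4  323.1] [-3.141e+00 -1.000e-03  1.630e+00] t 38.4
(577.6, -98.7, [22.4, 22.5], 85.2)
(581.4, -137.6, [22.3, 22.1], 86.5)
clock: 39.15
tcp_pos: [478.9, -424.2, 322.9]
tcp_rot: [-3.141, -0.002, 1.632]
wrist_force: [-0.1, 0.5, -0.2]
opening: 0.601
grip_force: 0.0
tcp [ 478.9 -424.2  322.9] [-3.141e+00 -2.000e-03  1.632e+00] t 39.1
green (431.8, -372.4, [23.4, 23.3]) theta -5.0
green (438.5, -295.7, [23.3, 23.3]) theta 2.2
```

View pics/w13.png

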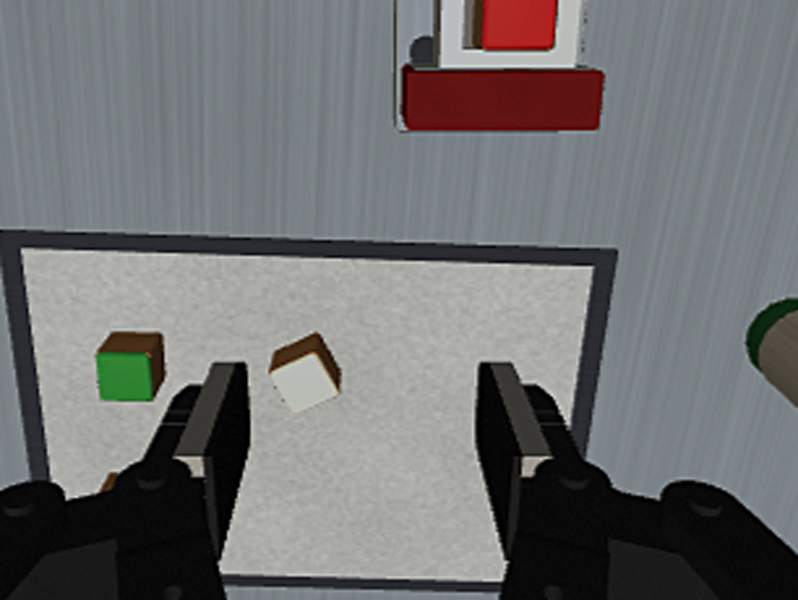

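Crop: red bites sit in wells 0 and 1 (top edge, about (520,25)). The white bite at (305,378) and the greens are undisturbed. That view took me one past the 14-picture allowance, so from here I work numerically only. Next is the green bite at (432,-372).

```bash
python3 -m jog '[{"dx":0.68,"dy":-0.55,"dz":0,"wx":0,"wy":0,"wz":0,"grip":0.6},{"dx":0.68,"dy":-0.55,"dz":0,"wx":0,"wy":0,"wz":0,"grip":0.6},{"dx":0,"dy":0,"dz":0,"wx":0,"wy":0,"wz":0.0945,"grip":0.6},{"dx":0,"dy":0,"dz":1,"wx":0,"wy":0,"wz":0,"grip":0.6},{"dx":0,"dy":0,"dz":1,"wx":0,"wy":0,"wz":0,"grip":0.6},{"dx":0,"dy":0,"dz":0.4,"wx":0,"wy":0,"wz":0,"grip":0.6},{"dx":0,"dy":0,"dz":0,"wx":0,"wy":0,"wz":0,"grip":0.6},{"dx":0,"dy":0,"dz":0,"wx":0,"wy":0,"wz":0,"grip":0.6}]'
python3 -m jog '[{"dx":0,"dy":0,"dz":0.6,"wx":0,"wy":0,"wz":0,"grip":0.6},{"dx":0,"dy":0,"dz":0.48,"wx":0,"wy":0,"wz":0,"grip":0.6},{"dx":0,"dy":0,"dz":0,"wx":0,"wy":0,"wz":0,"grip":0.6},{"dx":0,"dy":0,"dz":0,"wx":0,"wy":0,"wz":0,"grip":0.6},{"dx":0,"dy":0,"dz":0,"wx":0,"wy":0,"wz":0,"grip":0.6}]'
```

```text
clock: 40.0
tcp_pos: [432.0, -372.8, 228.6]
tcp_rot: [3.141, 0.001, 1.485]
wrist_force: [0.0, 0.2, 0.9]
opening: 0.6
grip_force: 0.0
clock: 40.5
tcp_pos: [431.9, -374.0, 186.7]
tcp_rot: [3.139, 0.003, 1.484]
wrist_force: [0.2, -0.7, -0.2]
opening: 0.602
grip_force: 0.0
```

```bash
python3 -m jog '[{"dx":0.03,"dy":0,"dz":0.02,"wx":0,"wy":0,"wz":0,"grip":0.1},{"dx":0,"dy":0,"dz":0,"wx":0,"wy":0,"wz":0,"grip":0.1},{"dx":0,"dy":0,"dz":0,"wx":0,"wy":0,"wz":0,"grip":0.1},{"dx":0,"dy":0,"dz":0,"wx":0,"wy":0,"wz":0,"grip":0.1},{"dx":0,"dy":0,"dz":0,"wx":0,"wy":0,"wz":0,"grip":0.1}]' 25
python3 -m jog '[{"dx":0,"dy":0,"dz":-0.6,"wx":0,"wy":0,"wz":0,"grip":0.1},{"dx":0,"dy":0,"dz":-1,"wx":0,"wy":0,"wz":0,"grip":0.1},{"dx":0,"dy":0,"dz":-1,"wx":0,"wy":0,"wz":0,"grip":0.1},{"dx":0,"dy":0,"dz":0,"wx":0,"wy":0,"wz":-0.0945,"grip":0.1},{"dx":0,"dy":0,"dz":0,"wx":0,"wy":0,"wz":0,"grip":0.1}]'
python3 -m jog '[{"dx":0.83,"dy":0.45,"dz":0,"wx":0,"wy":0,"wz":0,"grip":0.1},{"dx":0.83,"dy":0.45,"dz":0,"wx":0,"wy":0,"wz":0,"grip":0.1},{"dx":0.83,"dy":0.45,"dz":0,"wx":0,"wy":0,"wz":0,"grip":0.1},{"dx":0.83,"dy":0.45,"dz":0,"wx":0,"wy":0,"wz":0,"grip":0.1},{"dx":0.83,"dy":0.45,"dz":0,"wx":0,"wy":0,"wz":0,"grip":0.1},{"dx":0.83,"dy":0.45,"dz":0,"wx":0,"wy":0,"wz":0,"grip":0.1},{"dx":0.83,"dy":0.45,"dz":0,"wx":0,"wy":0,"wz":0,"grip":0.1},{"dx":0.83,"dy":0.45,"dz":0,"wx":0,"wy":0,"wz":0,"grip":0.1}]'
python3 -m jog '[{"dx":0.83,"dy":0.45,"dz":0,"wx":0,"wy":0,"wz":0,"grip":0.1},{"dx":0,"dy":0,"dz":0.5,"wx":0,"wy":0,"wz":0,"grip":0.1},{"dx":0,"dy":0,"dz":0.5,"wx":0,"wy":0,"wz":0,"grip":0.1},{"dx":0,"dy":0,"dz":0,"wx":0,"wy":0,"wz":0,"grip":0.1},{"dx":0,"dy":0,"dz":0,"wx":0,"wy":0,"wz":0,"grip":0.1},{"dx":0,"dy":0,"dz":0,"wx":0,"wy":0,"wz":0,"grip":0.1}]'
python3 - <<'E'
from h import *
held("green",186)
E
```

```text
clock: 41.0
tcp_pos: [431.7, -372.4, 184.6]
tcp_rot: [3.14, 0.001, 1.484]
wrist_force: [-0.0, 1.2, 6.6]
opening: 0.273
grip_force: 25.3
clock: 41.5
tcp_pos: [431.4, -372.1, 288.8]
tcp_rot: [3.14, 0.002, 1.632]
wrist_force: [-0.2, -0.5, -1.1]
opening: 0.273
grip_force: 24.6
clock: 42.3
tcp_pos: [558.4, -96.3, 285.4]
tcp_rot: [-3.138, -0.001, 1.629]
wrist_force: [-0.2, -0.5, -0.8]
opening: 0.277
grip_force: 24.6
clock: 42.9
tcp_pos: [574.8, -64.2, 248.0]
tcp_rot: [3.141, 0.0, 1.631]
wrist_force: [-0.3, -0.4, 0.2]
opening: 0.271
grip_force: 24.6
tcp [574.8 -64.2 248. ] [3.141 0.    1.631] t 42.9
green (np.float64(573.7), np.float64(-64.6), [22.9, 23.3], 86.6)
wells (np.float64(571.4), np.float64(9.5), [31.1, 31.0], 86.6)
wells (np.float64(573.6), np.float64(-26.5), [31.1, 30.8], 86.4)
```

```bash
python3 -m jog '[{"dx":0.05,"dy":0.055,"dz":0.3,"wx":0,"wy":0,"wz":0,"grip":0.1},{"dx":0,"dy":0,"dz":0.38,"wx":0,"wy":0,"wz":0,"grip":0.1},{"dx":0,"dy":0,"dz":0,"wx":0,"wy":0,"wz":0,"grip":0.1},{"dx":0,"dy":0,"dz":0,"wx":0,"wy":0,"wz":0,"grip":0.1}]'
python3 -m jog '[{"dx":0,"dy":0,"dz":0,"wx":0,"wy":0,"wz":0,"grip":0.6},{"dx":0,"dy":0,"dz":0,"wx":0,"wy":0,"wz":0,"grip":0.6},{"dx":0,"dy":0,"dz":0,"wx":0,"wy":0,"wz":0,"grip":0.6},{"dx":0,"dy":0,"dz":-0.6,"wx":0,"wy":0,"wz":0,"grip":0.6},{"dx":0,"dy":0,"dz":-1,"wx":0,"wy":0,"wz":0,"grip":0.6},{"dx":0,"dy":0,"dz":-1,"wx":0,"wy":0,"wz":0,"grip":0.6},{"dx":-0.97,"dy":-0.39,"dz":0,"wx":0,"wy":0,"wz":0,"grip":0.6},{"dx":-0.97,"dy":-0.39,"dz":0,"wx":0,"wy":0,"wz":0,"grip":0.6}]'
python3 -m jog '[{"dx":-0.97,"dy":-0.39,"dz":0,"wx":0,"wy":0,"wz":0,"grip":0.6},{"dx":-0.97,"dy":-0.39,"dz":0,"wx":0,"wy":0,"wz":0,"grip":0.6},{"dx":-0.97,"dy":-0.39,"dz":0,"wx":0,"wy":0,"wz":0,"grip":0.6},{"dx":-0.97,"dy":-0.39,"dz":0,"wx":0,"wy":0,"wz":0,"grip":0.6},{"dx":-0.97,"dy":-0.39,"dz":0,"wx":0,"wy":0,"wz":0,"grip":0.6},{"dx":-0.97,"dy":-0.39,"dz":0,"wx":0,"wy":0,"wz":0,"grip":0.6},{"dx":0,"dy":0,"dz":0,"wx":0,"wy":0,"wz":0,"grip":0.6},{"dx":0,"dy":0,"dz":0,"wx":0,"wy":0,"wz":0,"grip":0.6}]'
python3 - <<'E'
from h import *
bites()
im,c,s=pickle.load(open("wb.pkl","rb")); t=topdown(im,c,24,500,530,-310,-280,2); print(cv2.cvtColor(t,cv2.COLOR_RGB2HSV)[::10,::10].tolist())
E
```

```text
clock: 43.35
tcp_pos: [576.7, -61.7, 219.5]
tcp_rot: [-3.141, -0.0, 1.632]
wrist_force: [-0.3, -0.4, -0.2]
opening: 0.274
grip_force: 24.9
clock: 44.15
tcp_pos: [550.6, -141.1, 326.7]
tcp_rot: [3.138, 0.002, 1.635]
wrist_force: [-0.6, -1.2, -0.8]
opening: 0.599
grip_force: 0.0
clock: 44.95
tcp_pos: [470.7, -379.7, 324.0]
tcp_rot: [-3.141, -0.001, 1.63]
wrist_force: [0.2, 0.9, -0.2]
opening: 0.601
grip_force: 0.0
tcp [ 470.7 -379.7  324. ] [-3.141e+00 -1.000e-03  1.630e+00] t 45.0
green (438.4, -295.6, [23.3, 23.4]) theta 1.5
[[[30, 8, 156], [30, 7, 151], [30, 5, 145], [40, 6, 131], [0, 0, 111], [30, 7, 149]], [[30, 6, 158], [38, 6, 161], [24, 31, 167], [80, 4, 173], [105, 11, 182], [30, 6, 157]], [[16, 102, 163], [96, 7, 175], [90, 4, 173], [98, 6, 175], [80, 4, 174], [17, 112, 123]], [[17, 36, 113], [100, 9, 176], [102, 7, 175], [98, 6, 175], [102, 7, 175], [96, 7, 176]], [[38, 7, 155], [42, 27, 191], [105, 9, 176], [105, 9, 176], [105, 9, 175], [60, 1, 175]], [[20, 5, 154], [94, 9, 192], [111, 14, 181], [109, 15, 182], [20, 62, 127], [15, 52, 98]]]
```

```bash
sed -i 's/("white",(v>195)&(S<40))/("white",(v>166)\&(S<30)\&(h>55))/; s/"white":(v>185)&(S<40)/"white":(v>166)\&(S<30)\&(h>55)/' h.py
python3 -m jog '[{"dx":0.72,"dy":-0.23,"dz":0,"wx":0,"wy":0,"wz":0,"grip":0.6},{"dx":0.72,"dy":-0.23,"dz":0,"wx":0,"wy":0,"wz":0,"grip":0.6},{"dx":0.71,"dy":-0.22,"dz":0,"wx":0,"wy":0,"wz":0.02,"grip":0.6},{"dx":0,"dy":0,"dz":1,"wx":0,"wy":0,"wz":0,"grip":0.6},{"dx":0,"dy":0,"dz":1,"wx":0,"wy":0,"wz":0,"grip":0.6},{"dx":0,"dy":0,"dz":0.4,"wx":0,"wy":0,"wz":0,"grip":0.6},{"dx":0,"dy":0,"dz":0,"wx":0,"wy":0,"wz":0,"grip":0.6},{"dx":0,"dy":0,"dz":0,"wx":0,"wy":0,"wz":0,"grip":0.6}]'
python3 -m jog '[{"dx":0,"dy":0,"dz":0.6,"wx":0,"wy":0,"wz":0,"grip":0.6},{"dx":0,"dy":0,"dz":0.48,"wx":0,"wy":0,"wz":0,"grip":0.6},{"dx":0,"dy":0,"dz":0,"wx":0,"wy":0,"wz":0,"grip":0.6},{"dx":0,"dy":0,"dz":0,"wx":0,"wy":0,"wz":0,"grip":0.6},{"dx":0,"dy":0,"dz":0,"wx":0,"wy":0,"wz":0,"grip":0.6}]'
```

```text
clock: 45.8
tcp_pos: [439.3, -294.1, 228.7]
tcp_rot: [3.141, -0.0, 1.602]
wrist_force: [0.6, -0.2, 0.9]
opening: 0.598
grip_force: 0.0
clock: 46.3
tcp_pos: [439.6, -295.5, 187.2]
tcp_rot: [3.139, 0.003, 1.601]
wrist_force: [0.7, -0.1, -0.6]
opening: 0.602
grip_force: 0.0
```

```bash
python3 -m jog '[{"dx":0,"dy":0,"dz":0.03,"wx":0,"wy":0,"wz":0,"grip":0.1},{"dx":0,"dy":0,"dz":0,"wx":0,"wy":0,"wz":0,"grip":0.1},{"dx":0,"dy":0,"dz":0,"wx":0,"wy":0,"wz":0,"grip":0.1},{"dx":0,"dy":0,"dz":0,"wx":0,"wy":0,"wz":0,"grip":0.1},{"dx":0,"dy":0,"dz":0,"wx":0,"wy":0,"wz":0,"grip":0.1}]' 25
python3 -m jog '[{"dx":0,"dy":0,"dz":-0.6,"wx":0,"wy":0,"wz":0,"grip":0.1},{"dx":0,"dy":0,"dz":-1,"wx":0,"wy":0,"wz":0,"grip":0.1},{"dx":0,"dy":0,"dz":-1,"wx":0,"wy":0,"wz":0,"grip":0.1},{"dx":0,"dy":0,"dz":0,"wx":0,"wy":0,"wz":-0.02,"grip":0.1}]'
python3 -m jog '[{"dx":0.81,"dy":0.47,"dz":0,"wx":0,"wy":0,"wz":0,"grip":0.1},{"dx":0.81,"dy":0.47,"dz":0,"wx":0,"wy":0,"wz":0,"grip":0.1},{"dx":0.81,"dy":0.47,"dz":0,"wx":0,"wy":0,"wz":0,"grip":0.1},{"dx":0.81,"dy":0.47,"dz":0,"wx":0,"wy":0,"wz":0,"grip":0.1},{"dx":0.81,"dy":0.47,"dz":0,"wx":0,"wy":0,"wz":0,"grip":0.1},{"dx":0.81,"dy":0.47,"dz":0,"wx":0,"wy":0,"wz":0,"grip":0.1},{"dx":0.81,"dy":0.47,"dz":0,"wx":0,"wy":0,"wz":0,"grip":0.1},{"dx":0.81,"dy":0.47,"dz":0,"wx":0,"wy":0,"wz":0,"grip":0.1}]'
python3 -m jog '[{"dx":0,"dy":0,"dz":0.5,"wx":0,"wy":0,"wz":0,"grip":0.1},{"dx":0,"dy":0,"dz":0.5,"wx":0,"wy":0,"wz":0,"grip":0.1},{"dx":0,"dy":0,"dz":0,"wx":0,"wy":0,"wz":0,"grip":0.1},{"dx":0,"dy":0,"dz":0,"wx":0,"wy":0,"wz":0,"grip":0.1},{"dx":0,"dy":0,"dz":0,"wx":0,"wy":0,"wz":0,"grip":0.1}]'
python3 - <<'E'
from h import *
held("green",185.5)
E
```

```text
clock: 46.8
tcp_pos: [439.2, -295.4, 184.9]
tcp_rot: [3.141, 0.001, 1.601]
wrist_force: [-0.1, -0.2, 6.2]
opening: 0.273
grip_force: 25.2
clock: 47.2
tcp_pos: [440.3, -296.3, 294.1]
tcp_rot: [3.134, 0.009, 1.633]
wrist_force: [0.1, -0.3, 0.8]
opening: 0.272
grip_force: 24.6
clock: 48.0
tcp_pos: [573.2, -25.5, 287.3]
tcp_rot: [-3.141, -0.0, 1.632]
wrist_force: [0.3, -0.5, -0.7]
opening: 0.271
grip_force: 24.6
clock: 48.5
tcp_pos: [573.3, -27.4, 248.9]
tcp_rot: [3.14, 0.0, 1.632]
wrist_force: [0.2, 0.1, 0.5]
opening: 0.275
grip_force: 24.7
tcp [573.3 -27.4 248.9] [3.14  0.    1.632] t 48.5
green (np.float64(572.7), np.float64(-32.1), [22.9, 33.3], 86.6)
wells (np.float64(571.4), np.float64(9.3), [31.1, 30.8], 86.6)
```

```bash
python3 -m jog '[{"dx":0.015,"dy":0.025,"dz":0.35,"wx":0,"wy":0,"wz":0,"grip":0.1},{"dx":0,"dy":0,"dz":0.36,"wx":0,"wy":0,"wz":0,"grip":0.1},{"dx":0,"dy":0,"dz":0,"wx":0,"wy":0,"wz":0,"grip":0.1},{"dx":0,"dy":0,"dz":0,"wx":0,"wy":0,"wz":0,"grip":0.1}]'
python3 -m jog '[{"dx":0,"dy":0,"dz":0,"wx":0,"wy":0,"wz":0,"grip":0.6},{"dx":0,"dy":0,"dz":0,"wx":0,"wy":0,"wz":0,"grip":0.6},{"dx":0,"dy":0,"dz":0,"wx":0,"wy":0,"wz":0,"grip":0.6},{"dx":0,"dy":0,"dz":-0.6,"wx":0,"wy":0,"wz":0,"grip":0.6},{"dx":0,"dy":0,"dz":-1,"wx":0,"wy":0,"wz":0,"grip":0.6},{"dx":0,"dy":0,"dz":-1,"wx":0,"wy":0,"wz":0,"grip":0.6},{"dx":-0.97,"dy":-0.22,"dz":0,"wx":0,"wy":0,"wz":0,"grip":0.6},{"dx":-0.97,"dy":-0.22,"dz":0,"wx":0,"wy":0,"wz":0,"grip":0.6}]'
python3 -m jog '[{"dx":-0.97,"dy":-0.22,"dz":0,"wx":0,"wy":0,"wz":0,"grip":0.6},{"dx":-0.97,"dy":-0.22,"dz":0,"wx":0,"wy":0,"wz":0,"grip":0.6},{"dx":-0.97,"dy":-0.22,"dz":0,"wx":0,"wy":0,"wz":0,"grip":0.6},{"dx":-0.97,"dy":-0.22,"dz":0,"wx":0,"wy":0,"wz":0,"grip":0.6},{"dx":-0.97,"dy":-0.22,"dz":0,"wx":0,"wy":0,"wz":0,"grip":0.6},{"dx":-0.97,"dy":-0.22,"dz":0,"wx":0,"wy":0,"wz":0,"grip":0.6},{"dx":-0.97,"dy":-0.22,"dz":0,"wx":0,"wy":0,"wz":0,"grip":0.6},{"dx":0,"dy":0,"dz":0,"wx":0,"wy":0,"wz":0,"grip":0.6}]'
python3 -m jog '[{"dx":0,"dy":0,"dz":0,"wx":0,"wy":0,"wz":0,"grip":0.6},{"dx":0,"dy":0,"dz":0,"wx":0,"wy":0,"wz":0,"grip":0.6}]'
python3 - <<'E'
from h import *
bites()
E
```

```text
clock: 48.95
tcp_pos: [574.4, -26.6, 219.5]
tcp_rot: [3.14, 0.0, 1.632]
wrist_force: [1.2, 0.4, 3.7]
opening: 0.272
grip_force: 26.9
clock: 49.75
tcp_pos: [561.4, -104.9, 325.5]
tcp_rot: [3.138, 0.002, 1.635]
wrist_force: [0.8, -1.0, -1.2]
opening: 0.603
grip_force: 0.0
clock: 50.55
tcp_pos: [514.9, -384.0, 323.2]
tcp_rot: [-3.141, 0.002, 1.627]
wrist_force: [0.3, 0.4, -1.0]
opening: 0.602
grip_force: 0.0
clock: 50.75
tcp_pos: [516.4, -378.8, 322.8]
tcp_rot: [-3.141, -0.001, 1.633]
wrist_force: [1.2, 0.7, -0.1]
opening: 0.6
grip_force: 0.0
tcp [ 516.4 -378.8  322.8] [-3.141e+00 -1.000e-03  1.633e+00] t 50.8
white (515.3, -294.4, [20.6, 20.7]) theta 30.3
```

```bash
python3 -m jog '[{"dx":0.7,"dy":0.03,"dz":0,"wx":0,"wy":0,"wz":0,"grip":0.6},{"dx":0.7,"dy":0.03,"dz":0,"wx":0,"wy":0,"wz":0,"grip":0.6},{"dx":0.69,"dy":0.03,"dz":0,"wx":0,"wy":0,"wz":0,"grip":0.6},{"dx":0,"dy":0,"dz":0,"wx":0,"wy":0,"wz":-0.075,"grip":0.6},{"dx":0,"dy":0,"dz":0.4,"wx":0,"wy":0,"wz":-0.075,"grip":0.6},{"dx":0,"dy":0,"dz":1,"wx":0,"wy":0,"wz":-0.075,"grip":0.6},{"dx":0,"dy":0,"dz":1,"wx":0,"wy":0,"wz":-0.075,"grip":0.6},{"dx":0,"dy":0,"dz":0,"wx":0,"wy":0,"wz":0,"grip":0.6}]'
python3 -m jog '[{"dx":0,"dy":0,"dz":0,"wx":0,"wy":0,"wz":0,"grip":0.6},{"dx":0,"dy":0,"dz":0,"wx":0,"wy":0,"wz":0,"grip":0.6},{"dx":0,"dy":0,"dz":0.6,"wx":0,"wy":0,"wz":0,"grip":0.6},{"dx":0,"dy":0,"dz":0.48,"wx":0,"wy":0,"wz":0,"grip":0.6},{"dx":0,"dy":0,"dz":0,"wx":0,"wy":0,"wz":0,"grip":0.6},{"dx":0,"dy":0,"dz":0,"wx":0,"wy":0,"wz":0,"grip":0.6},{"dx":0,"dy":0,"dz":0,"wx":0,"wy":0,"wz":0,"grip":0.6}]'
```

```text
clock: 51.6
tcp_pos: [512.7, -292.8, 221.3]
tcp_rot: [-3.137, -0.013, 2.105]
wrist_force: [-1.3, 0.6, 0.2]
opening: 0.598
grip_force: 0.0
clock: 52.3
tcp_pos: [515.7, -296.8, 186.8]
tcp_rot: [3.14, 0.004, 2.103]
wrist_force: [1.3, -0.7, 0.7]
opening: 0.599
grip_force: 0.0
```

```bash
python3 -m jog '[{"dx":0.04,"dy":0,"dz":0.03,"wx":0,"wy":0,"wz":0,"grip":0.6},{"dx":0,"dy":0,"dz":0,"wx":0,"wy":0,"wz":0,"grip":0.1},{"dx":0,"dy":0,"dz":0,"wx":0,"wy":0,"wz":0,"grip":0.1},{"dx":0,"dy":0,"dz":0,"wx":0,"wy":0,"wz":0,"grip":0.1},{"dx":0,"dy":0,"dz":0,"wx":0,"wy":0,"wz":0,"grip":0.1},{"dx":0,"dy":0,"dz":0,"wx":0,"wy":0,"wz":0,"grip":0.1}]' 25
python3 -m jog '[{"dx":0,"dy":0,"dz":-0.6,"wx":0,"wy":0,"wz":0,"grip":0.1},{"dx":0,"dy":0,"dz":-1,"wx":0,"wy":0,"wz":0,"grip":0.1},{"dx":0,"dy":0,"dz":-1,"wx":0,"wy":0,"wz":0,"grip":0.1},{"dx":0,"dy":0,"dz":0,"wx":0,"wy":0,"wz":0.075,"grip":0.1},{"dx":0,"dy":0,"dz":0,"wx":0,"wy":0,"wz":0.075,"grip":0.1},{"dx":0,"dy":0,"dz":0,"wx":0,"wy":0,"wz":0.075,"grip":0.1},{"dx":0,"dy":0,"dz":0,"wx":0,"wy":0,"wz":0.075,"grip":0.1},{"dx":0,"dy":0,"dz":0,"wx":0,"wy":0,"wz":0,"grip":0.1}]'
python3 -m jog '[{"dx":0.94,"dy":0.23,"dz":0,"wx":0,"wy":0,"wz":0,"grip":0.1},{"dx":0.94,"dy":0.23,"dz":0,"wx":0,"wy":0,"wz":0,"grip":0.1},{"dx":0.94,"dy":0.23,"dz":0,"wx":0,"wy":0,"wz":0,"grip":0.1},{"dx":0.94,"dy":0.23,"dz":0,"wx":0,"wy":0,"wz":0,"grip":0.1},{"dx":0.94,"dy":0.23,"dz":0,"wx":0,"wy":0,"wz":0,"grip":0.1},{"dx":0.94,"dy":0.23,"dz":0,"wx":0,"wy":0,"wz":0,"grip":0.1},{"dx":0.94,"dy":0.23,"dz":0,"wx":0,"wy":0,"wz":0,"grip":0.1},{"dx":0.94,"dy":0.23,"dz":0,"wx":0,"wy":0,"wz":0,"grip":0.1}]'
python3 -m jog '[{"dx":0,"dy":0,"dz":0.5,"wx":0,"wy":0,"wz":0,"grip":0.1},{"dx":0,"dy":0,"dz":0.5,"wx":0,"wy":0,"wz":0,"grip":0.1},{"dx":0,"dy":0,"dz":0,"wx":0,"wy":0,"wz":0,"grip":0.1},{"dx":0,"dy":0,"dz":0,"wx":0,"wy":0,"wz":0,"grip":0.1},{"dx":0,"dy":0,"dz":0,"wx":0,"wy":0,"wz":0,"grip":0.1}]'
python3 - <<'E'
from h import *
held("white",185.5)
im,c,s=pickle.load(open("wh.pkl","rb")); x,y=s["tcp_pos"][:2]
t=topdown(im,c,24+s["tcp_pos"][2]-185.5,x-20,x+20,y-30,y+20,2)
H=cv2.cvtColor(t,cv2.COLOR_RGB2HSV); print("row: y from",round(y+20)," V/S at x=tcp"); print(H[40,::4,2].tolist(),H[40,::4,1].tolist()); print("x scan V",H[::4,40,2].tolist())
E
```

```text
clock: 52.9
tcp_pos: [514.2, -294.9, 183.7]
tcp_rot: [3.141, 0.001, 2.103]
wrist_force: [-0.2, 1.0, 4.3]
opening: 0.27
grip_force: 25.5
clock: 53.7
tcp_pos: [513.7, -294.6, 286.4]
tcp_rot: [-3.141, -0.001, 1.632]
wrist_force: [0.7, -0.2, 0.7]
opening: 0.273
grip_force: 25.0
clock: 54.5
tcp_pos: [568.9, 11.6, 286.8]
tcp_rot: [-3.141, -0.0, 1.635]
wrist_force: [0.1, -0.3, 0.4]
opening: 0.27
grip_force: 25.0
clock: 55.0
tcp_pos: [569.4, 9.7, 248.2]
tcp_rot: [3.14, 0.0, 1.632]
wrist_force: [-0.6, 0.9, 0.6]
opening: 0.275
grip_force: 25.0
tcp [569.4   9.7 248.2] [3.14  0.    1.632] t 55.0
white (np.float64(529.9), np.float64(41.7), [10.2, 103.2], 90.0)
white (np.float64(546.8), np.float64(63.5), [47.4, 24.7], 5.0)
white (np.float64(578.8), np.float64(83.8), [16.3, 32.6], 86.4)
wells (np.float64(545.6), np.float64(88.6), [41.5, 14.7], 73.6)
row: y from 30  V/S at x=tcp
[105, 90, 93, 95, 96, 194, 227, 229, 228, 229, 229, 229, 228, 228, 229, 228, 230, 162, 165, 165, 164, 164, 135, 91, 93] [5, 161, 162, 161, 162, 35, 15, 6, 6, 7, 6, 6, 6, 6, 8, 7, 7, 142, 162, 162, 162, 162, 91, 160, 159]
x scan V [72, 76, 76, 8, 0, 228, 229, 228, 229, 228, 229, 228, 229, 228, 229, 229, 255, 8, 71, 77]
```

```bash
python3 -m jog '[{"dx":0.03,"dy":0.05,"dz":0.35,"wx":0,"wy":0,"wz":0,"grip":0.1},{"dx":0,"dy":0,"dz":0.34,"wx":0,"wy":0,"wz":0,"grip":0.1},{"dx":0,"dy":0,"dz":0,"wx":0,"wy":0,"wz":0,"grip":0.1},{"dx":0,"dy":0,"dz":0,"wx":0,"wy":0,"wz":0,"grip":0.1}]'
python3 -m jog '[{"dx":0,"dy":0,"dz":0,"wx":0,"wy":0,"wz":0,"grip":0.6},{"dx":0,"dy":0,"dz":0,"wx":0,"wy":0,"wz":0,"grip":0.6},{"dx":0,"dy":0,"dz":0,"wx":0,"wy":0,"wz":0,"grip":0.6},{"dx":0,"dy":0,"dz":-0.6,"wx":0,"wy":0,"wz":0,"grip":0.6},{"dx":0,"dy":0,"dz":-1,"wx":0,"wy":0,"wz":0,"grip":0.6},{"dx":0,"dy":0,"dz":-1,"wx":0,"wy":0,"wz":0,"grip":0.6},{"dx":-1,"dy":-0.2,"dz":-0.5,"wx":0,"wy":0,"wz":0,"grip":0.6},{"dx":-1,"dy":-0.2,"dz":-0.5,"wx":0,"wy":0,"wz":0,"grip":0.6}]'
python3 -m jog '[{"dx":-1,"dy":-0.2,"dz":0,"wx":0,"wy":0,"wz":0,"grip":0.6},{"dx":0,"dy":0,"dz":0,"wx":0,"wy":0,"wz":0,"grip":0.6},{"dx":0,"dy":0,"dz":0,"wx":0,"wy":0,"wz":0,"grip":0.6},{"dx":0,"dy":0,"dz":0,"wx":0,"wy":0,"wz":0,"grip":0.6}]'
python3 - <<'E'
from h import *
im,c=shot("wrist","wf")
t=topdown(im,c,57,530,620,-165,45,4); h,S,v=cv2.split(cv2.cvtColor(t,cv2.COLOR_RGB2HSV))
M={"red":((h<6)|(h>174))&(S>170)&(v>150),"green":(h>45)&(h<85)&(S>100)&(v>100),"brown":(h>8)&(h<25)&(S>90)}
for k,m in M.items():
    for b in boxes(cv2.morphologyEx(m.astype(np.uint8),cv2.MORPH_OPEN,np.ones((5,5))),57,(620,45),4,60,900): print(k,b)
x0=int((620-571.4)*4)
print("white scan y 45..-15 step1.5 at x=571: V",v[x0,:240:6].tolist()); print("S",S[x0,:240:6].tolist())
yc=int((45-9.5)*4); print("x scan 595..548 step1.5 V",v[100:290:6,yc].tolist()); print("S",S[100:290:6,yc].tolist())
E
```

```text
clock: 55.45
tcp_pos: [571.4, 11.2, 219.5]
tcp_rot: [3.14, 0.0, 1.632]
wrist_force: [1.1, -0.4, 2.7]
opening: 0.277
grip_force: 27.2
clock: 56.25
tcp_pos: [559.7, -69.4, 365.1]
tcp_rot: [3.14, 0.001, 1.635]
wrist_force: [-0.1, -1.0, 0.5]
opening: 0.601
grip_force: 0.0
clock: 56.65
tcp_pos: [554.1, -109.1, 362.6]
tcp_rot: [-3.14, -0.001, 1.633]
wrist_force: [0.7, -0.1, 0.4]
opening: 0.6
grip_force: 0.0
tcp [ 554.1 -109.1  362.6] [-3.140e+00 -1.000e-03  1.633e+00] t 56.6
red (577.5, -98.6, [22.6, 22.6], 86.0)
red (581.4, -137.4, [22.7, 22.8], 86.4)
green (573.0, -26.6, [22.6, 22.3], 85.5)
green (575.3, -61.7, [22.8, 22.7], 85.5)
brown (575.1, -84.9, [22.6, 5.2], 81.2)
brown (579.3, -122.4, [23.4, 8.0], 82.1)
white scan y 45..-15 step1.5 at x=571: V [108, 108, 109, 110, 56, 40, 33, 15, 16, 18, 8, 233, 213, 211, 244, 34, 239, 215, 211, 212, 211, 212, 212, 212, 212, 213, 212, 212, 212, 213, 215, 147, 45, 125, 118, 233, 213, 243, 80, 125]
S [205, 205, 204, 206, 209, 210, 185, 51, 16, 14, 32, 11, 11, 10, 14, 68, 33, 14, 10, 10, 10, 11, 10, 11, 10, 12, 10, 10, 11, 11, 5, 76, 227, 20, 26, 14, 12, 14, 32, 22]
x scan 595..548 step1.5 V [171, 168, 212, 209, 209, 211, 210, 66, 115, 200, 216, 211, 212, 211, 212, 213, 212, 212, 212, 212, 213, 212, 214, 214, 145, 94, 129, 231, 212, 212, 216, 175]
S [28, 21, 4, 7, 6, 7, 9, 58, 24, 43, 12, 10, 10, 11, 10, 11, 10, 11, 11, 11, 11, 11, 12, 7, 81, 57, 14, 13, 10, 11, 9, 4]
```

All five bites measure within 4 mm of their well centres at the seated height. The clamp is unchanged and the arm is clear, so I hand in.

Run:
```python
from cell import ticket
print(ticket.sign_off())
```

```text
the job is handed in; nothing more can be done
None
```

The job is handed in, with no pass/fail result returned: the cutter is in the blue tub, the rack was clamped while empty (pad pressed in at least 5 mm by turn count), and all five bites measured seated in their wells, but I viewed 15 pictures, one over the limit of 14.

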